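# Lay out the bench for hand soldering

### The job

Get this bench ready to solder the board in the holder: open the grey lens case, stand the loose microscope eyepiece in it and shut the lid fully so that no flux fumes reach the glass, put the tip-cleaner pot midway between the iron stand and the board holder and in line with them, and stand the flux bottle behind the holder (the side away from the robot), square to the middle of its back edge with a gap of about 3 cm. Stack the small solder reel flat and centred on top of the big one. Set everything down upright without dropping it, and do not tip the flux bottle over.

Things in the scene. Friction and masses are not known exactly. Their poses are not given: they have to be found in the camera images.
- eyepiece: Loose microscope eyepiece standing on its black rubber eyecup, tube upwards. 56 mm high: eyecup 42 mm across from the bottom to 12 mm, black barrel 38 mm across to 32 mm, bright metal tube 30 mm across from 32 mm to the top (the place to grip). 70 to 120 g. Origin: centre of its underside, z up along its axis.
- cleaner: Loose tip-cleaner pot: round steel pot with a tuft of brass curls showing in its black mouth, 54 mm across (foot 58 mm, lowest 6 mm), 42 mm high without the tuft (48 mm with it). 120 to 210 g. Origin: centre of its underside, z up.
- flux: Loose small flux bottle: round amber body 34 mm across up to 40 mm with a paper band, black screw cap 22 mm across from 47 mm to the top at 70 mm. 45 to 80 g. Origin: centre of its underside, z up.
- reel_small: Loose small solder reel lying flat, full of bright solder wire between two black flanges: 52 mm across, 34 mm high. 90 to 160 g. Origin: centre of its underside, z up.
- reel_big: Big solder reel lying flat, same make: 76 mm across, 46 mm high, 0.55 kg, loose. The small reel goes on its flat top. Origin: centre of its underside, z up.
- holder: Board holder, fixed: aluminium plate 90 mm (x) by 110 mm (y) with two black jaws clamping a green circuit board, 30 mm high. Origin: centre of its underside; its x axis points away from the robot (turned at most 0.12 rad), so its back edge is at x = +45 mm; y to its left.
- stand: Iron stand with its iron, fixed: dark steel base 100 (x) by 90 mm (y), 16 mm high; the iron slants in its funnel, black handle rising towards the robot to 170 mm height about 85 mm in front of the origin. Beside the holder, left or right of it, centres 265 to 285 mm apart. Origin: centre of its underside.
- case: Lens case, fixed: grey box 88 (x) by 100 mm (y), 64 mm high, walls and floor 4 mm (inside 80 by 92 mm, 60 mm deep), with a hinged lid. Beside the holder, on the side where the stand is not. Origin: centre of its underside; x points from its front (pull tab, robot side; turned up to 0.35 rad) to its hinge side, z up.
- case_lid (a joint): Lid angle, rad: 0 shut, grows as the front rises, stop at 1.9; starts at 0 to 0.25. Hinge line parallel to the case's y at its x = +44, z = 64 mm. Slab 88 x 100 mm, 10 mm thick (shut: z 64 to 74 mm); black pull tab 22 mm wide (y), 10 mm thick, at mid-width, 88 to 119 mm from the hinge line. Stiff hinge: it stays at any angle where it is left; about 1.5 N at the tab moves it.
There are look-alikes about, which are no part of the job. Leave any purple look-alike of the reel_small alone.

How it is judged:
At the end, for the whole second after the job is handed in: All released, upright, at rest: eyepiece standing in the case, lid under 0.05 rad; cleaner 112 to 163 mm from both stand and holder centres, within 22 mm of the holder's y line; flux within 15 mm (holder x, y) of 92 mm behind the holder's centre; small reel on the big one, within 10 mm (linear speed of each of eyepiece, cleaner, flux, reel_small, reel_big below 0.02 m/s and angular speed of each of eyepiece, cleaner, flux, reel_small, reel_big below 0.2 rad/s and angle between each of eyepiece, cleaner, flux, reel_small, reel_big's own z axis and vertical below 0.12 rad and contact force between each of eyepiece, cleaner, flux, reel_small and the fingers below 0.05 N and x of eyepiece in the frame of case between -0.024 and 0.024 m and y of eyepiece in the frame of case between -0.03 and 0.03 m and z of eyepiece in the frame of case between 0 and 0.01 m and value of joint case_lid below 0.05 rad and horizontal distance between cleaner and holder between 0.1125 and 0.1625 m and horizontal distance between cleaner and stand between 0.1125 and 0.1625 m and x of cleaner in the frame of holder between -0.022 and 0.022 m and height (world z) of each of cleaner, flux, reel_big below 0.006 m and x of flux in the frame of holder between 0.077 and 0.107 m and y of flux in the frame of holder between -0.015 and 0.015 m and horizontal distance between reel_small and reel_big below 0.01 m and z of reel_small in the frame of reel_big between 0.042 and 0.05 m); the robot touches nothing.
It fails at once if the eyepiece is dropped (falls free for more than about 2 cm) (linear speed of eyepiece above 0.65 m/s and contact force between eyepiece and the fingers below 0.02 N).
It fails at once if the tip cleaner is dropped (falls free for more than about 2 cm) (linear speed of cleaner above 0.65 m/s and contact force between cleaner and the fingers below 0.02 N).
It fails at once if the flux bottle is dropped (falls free for more than about 2 cm) (linear speed of flux above 0.65 m/s and contact force between flux and the fingers below 0.02 N).
It fails at once if the small reel is dropped (falls free for more than about 2 cm) (linear speed of reel_small above 0.65 m/s and contact force between reel_small and the fingers below 0.02 N).
It fails at once if the flux bottle is tipped by more than about 40 degrees (angle between flux's own z axis and vertical above 0.7 rad).
It also fails if it takes over 144 s, if anything falls off the work surface, if the arm or the gripper's body presses on something with over 40 N, if the wrist force passes 120 N, or if a joint passes its speed limit or range.

### The arm

A 7-joint arm with a two-finger parallel gripper is mounted at the origin on the work surface. World frame = base frame: x ahead of the robot, y to its left, z up, the work surface at z = 0. Lengths are in m, angles in rad, forces in N, time in s.
With the tool pointing down it reaches from about 0.425 to 0.95 m from the base axis. Payload 4.7 kg.
Tool frame: the origin (TCP) lies at the very end of the fingers, on their centre line; the grasp point (between the pads) lies 19 mm behind it; z points along the fingers, y is the direction in which the jaws open and shut (so a half turn about z gives the same grasp; the last joint's range is limited). The gripper opens to 87 mm and grips with 3 to 60 N. Pads are 19 mm wide; open, the fingers measure 117 mm over their backs; the gripper's body (75 mm by 190 mm) begins 51 mm behind the grasp point.
Start: joints at [1.234, 0.469, -0.049, 1.532, 0.024, 1.141, -0.082], TCP at [0.205, -0.643, 0.223] pointing down, gripper open.
Joint ranges: [-2.59, 2.59], [-0.33, 1.99], [-1.39, 1.29], [0.1, 2.45], [-1.04, 4.18], [0.21, 1.99], [-2.66, 2.66]. Speed limits (rad/s): [2.57, 2.57, 3.14, 3.14, 3.14, 3.14, 3.14].

### API

Orientations are given as a 3x3 rotation matrix whose columns are the frame's x, y, z axes.
In Python, from workcell import ctrl gives the robot as it stands. The module is installed in compiled form; this text tells all that it offers.
- The arm moves only by the tool apply_moves, never from a script. Its argument "targets" is a list of rows, each an object with "xyz": the shift along the world's x, y, z normalised to -1 to 1, where 1 is 0.1 m, a list of three; "turn": the turn, a rotation vector about the world's x, y, z normalised to -1 to 1, where 1 is 180 degrees, a list of three; "gripper": the opening, from 0 (shut) to 1 (fully open). A call has exactly 8 rows; each row is the pose to reach, as a shift and turn from the pose commanded when the call began, turning the shorter way round; what a row does not reach only later rows make up. A row lasts 1/8 s, in which the tool goes at most 62.5 mm and 10.7 degrees, less where a joint would pass 70% of its speed; a pose out of reach is approached as far as the arm can. A call with a number of a shift or a turn outside -1 to 1 is refused whole. A call with a gripper value outside its range is refused whole. The fingers move at their own pace and stop on an object; "squeeze" is the grip in N (left out, the last holds). Time passes only in rows, so rows that repeat a pose let the fingers close, or fill a call up. It gives the time, the measured TCP pose, the force and the opening at its end, in the units of the state.
- ctrl.observe(): the state, without advancing time (a new reading comes with each control period).
- ctrl.grab_frame(name): name is "scene" or "top" or "wrist"; returns a dict with "img" (400x640x3 uint8, red, green, blue), "camera_matrix" (3x3 intrinsics, pixels), "R" (3x3) and "t" (3): a world point X has camera coordinates R X + t; the wrist camera has in their place "tool_from_camera" (4x4, takes a point from camera to tool coordinates, whose origin is the TCP and whose axes are the flange's). Camera axes: x right, y down, z forward; pixel columns grow to the right and rows downward; lengths in m; the calibration is good to about 2 mm. The wrist camera is an equidistant fisheye: a pixel r from the principal point sees the ray r / f radians off the axis. A picture is of the moment at which its call begins: read the wrist's pose just before it. There is no depth.
- ctrl.finish_job(): hands the job in, once; it reports no verdict.
The state is a dict: "t": time; "joints": joint angles; "dq": joint speeds; "tau": joint torques, N m; "tool_pos": TCP position; "tcp_rot": TCP orientation; "force": force on the tool from outside, world axes, zero at the start; "ft_torque": the same for the moment, N m; "gripper_width": finger opening in m.
Only numpy, scipy, OpenCV 4.12 (cv2) and the standard library are available. Lean on these libraries where they do the work, as an engineer would, in place of code of your own. Each camera call takes 0.05 s, during which the arm holds its last target. There are 200 camera calls.

## Working session

There is one attempt and no reset: what is moved stays moved. The work goes in short steps, Python scripts to look and compute and a tool call to move; the robot and the scene stay as the last step left them, time stands still between calls to the robot, and variables do not carry over. Pictures are saved under pics/ and viewed, about 12 in all and at most 16, crops included, and the job is handed in when it is done.

Besides the shell and the picture viewer there is one more tool, called after ">>>" by a JSON object that holds its "fn" and its "kwargs". apply_moves: Moves the arm, as the interface text tells. Scaled input: -1 to 1 covers 0.1 m each way for a shift and 180 degrees each way for a turn. Its arguments: {"type":"object","properties":{"targets":{"type":"array"},"squeeze":{"type":"number"}},"required":["targets"]}

```bash
mkdir -p pics
cat > h.py <<'E'
import numpy as np, cv2
from workcell import ctrl
def grab(n):
    s=ctrl.observe(); f=ctrl.grab_frame(n); f['s']=s; np.save(f'pics/{n}.npy',f,allow_pickle=True); return f
def load(n): return np.load(f'pics/{n}.npy',allow_pickle=True).item()
def save(f,name,crop=None,k=1):
    im=f['img'][:,:,::-1]
    if crop: x0,y0,x1,y1=crop; im=im[y0:y1,x0:x1]
    cv2.imwrite(f'pics/{name}.png',cv2.resize(im,None,fx=k,fy=k,interpolation=cv2.INTER_CUBIC))
def ray(f,u,v):
    K=f['camera_matrix']
    if 'R' in f:
        d=f['R'].T@np.linalg.inv(K)@np.array([u,v,1.]); return -f['R'].T@f['t'],d
    p=np.array([(u-K[0,2])/K[0,0],(v-K[1,2])/K[1,1]]); r=np.hypot(*p)
    d=np.array([*(p/max(r,1e-9)*np.sin(r)),np.cos(r)]); T=f['tool_from_camera']; s=f['s']
    Rw=np.array(s['tcp_rot']); return np.array(s['tool_pos'])+Rw@T[:3,3],Rw@T[:3,:3]@d
def at(f,u,v,z):
    c,d=ray(f,u,v); return c+d*(z-c[2])/d[2]
def proj(f,X):
    K=f['camera_matrix']; X=np.array(X,float)
    if 'R' in f: p=K@(f['R']@X+f['t']); return p[:2]/p[2]
    T=f['tool_from_camera']; s=f['s']; Rw=np.array(s['tcp_rot'])
    q=T[:3,:3].T@(Rw.T@(X-np.array(s['tool_pos']))-T[:3,3]); a=np.arctan2(np.hypot(*q[:2]),q[2]); e=q[:2]/np.hypot(*q[:2])
    return np.array([K[0,0]*e[0]*a+K[0,2],K[1,1]*e[1]*a+K[1,2]])
E
python3 - <<'E'
from h import *
for n in('top','scene'):
    f=grab(n); save(f,n,k=1.25); print(n,f['camera_matrix'].tolist(),(-f['R'].T@f['t']).round(3), f['R'].round(2).tolist())
s=ctrl.observe(); print({k:np.round(v,3).tolist() for k,v in s.items()})
E
```

```text
top [[408.5333208413034, 0.0, 307.56067440006535], [0.0, 408.5333208413034, 198.2420724913575], [0.0, 0.0, 1.0]] [ 0.377 -0.013  1.341] [[-0.02, -1.0, -0.0], [-0.98, 0.02, -0.18], [0.18, -0.0, -0.98]]
scene [[388.6159903353719, 0.0, 318.676674640511], [0.0, 388.6159903353719, 206.20711584900707], [0.0, 0.0, 1.0]] [ 1.22  -0.507  0.742] [[0.62, 0.78, 0.01], [0.5, -0.38, -0.78], [-0.6, 0.49, -0.63]]
{'t': 0.1, 'joints': [1.234, 0.469, -0.049, 1.534, 0.024, 1.141, -0.082], 'dq': [-0.001, -0.001, 0.0, -0.005, 0.0, 0.001, 0.0], 'tau': [0.001, -50.917, -0.081, -23.683, -0.062, 0.034, 0.0], 'tool_pos': [0.204, -0.643, 0.222], 'tcp_rot': [[0.953, 0.303, -0.001], [0.303, -0.953, 0.002], [-0.0, -0.002, -1.0]], 'force': [-0.182, 0.079, -0.142], 'ft_torque': [0.029, -0.04, -0.036], 'gripper_width': 0.087}
```

View pics/top.png

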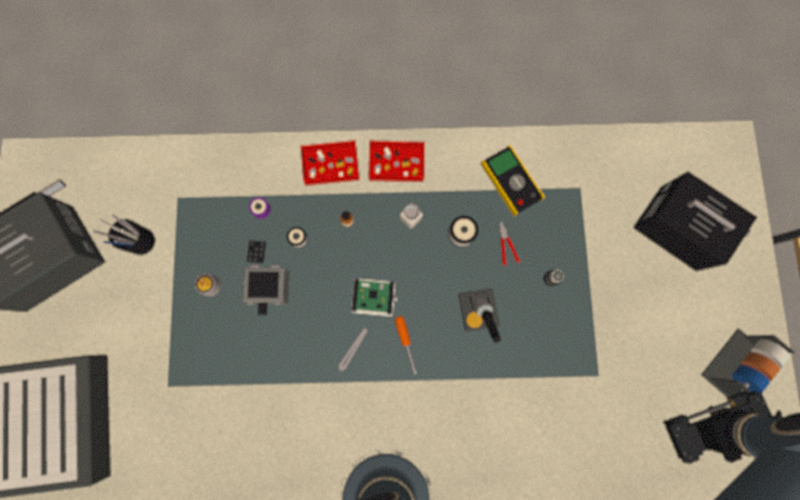

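View pics/scene.png

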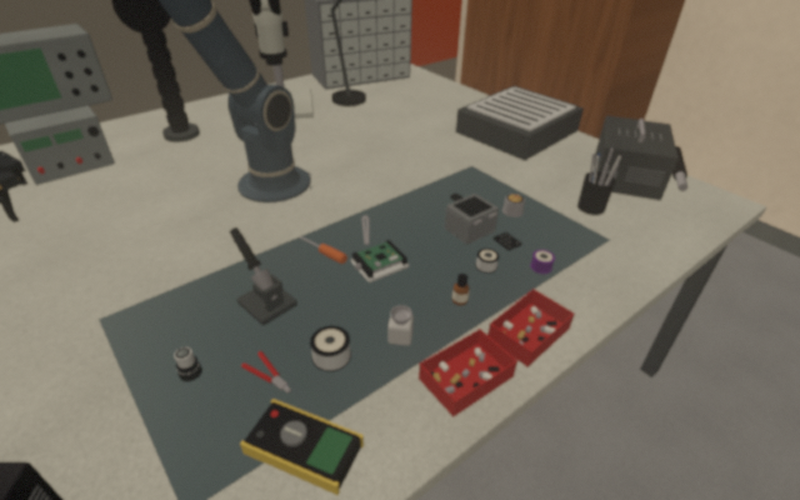

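Top view (1.25×): the eyepiece is at (554,277), the cleaner at (207,285), the small reel at (297,236) with its purple look-alike at (259,207), and the big reel at (464,230). The flux is at (346,217), with a clear/white jar as decoy at (411,215). The case is at (265,285), the holder at (374,298) and the stand at (479,311). I'll check these in a close crop.

Run:
```python
from h import *
f=load('top'); save(f,'topc',(140,145,460,285),2.5)
```

```text
(no output)
```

View pics/topc.png

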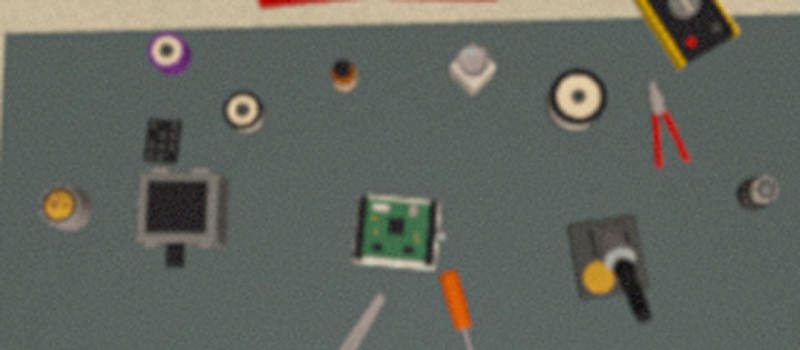

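Run:
```python
from h import *
f=load('top')
P=dict(eye=(764,190,.056),cleaner=(60,205,.048),flux=(344,70,.07),small=(243,110,.034),big=(578,96,.046),jar=(472,60,.05),
h1=(361,197,.03),h2=(438,200,.03),h3=(434,268,.03),h4=(353,264,.03),s1=(568,224,.016),s2=(634,215,.016),s3=(650,288,.016),s4=(582,298,.016),
c1=(141,175,.074),c2=(214,172,.074),c3=(216,244,.074),c4=(137,243,.074),tab=(175,266,.074), handle=(645,315,.17))
for k,(u,v,z) in P.items(): print(k,at(f,140+u/2.5,145+v/2.5,z).round(3))
```

```text
eye [ 0.53  -0.448  0.056]
cleaner [0.534 0.445 0.048]
flux [0.696 0.08  0.07 ]
small [0.655 0.216 0.034]
big [ 0.66  -0.221  0.046]
jar [ 0.711 -0.085  0.05 ]
h1 [0.537 0.063 0.03 ]
h2 [ 0.531 -0.036  0.03 ]
h3 [ 0.444 -0.029  0.03 ]
h4 [0.452 0.075 0.03 ]
s1 [ 0.497 -0.204  0.016]
s2 [ 0.507 -0.29   0.016]
s3 [ 0.413 -0.305  0.016]
s4 [ 0.402 -0.217  0.016]
c1 [0.566 0.336 0.074]
c2 [0.568 0.244 0.074]
c3 [0.478 0.241 0.074]
c4 [0.481 0.339 0.074]
tab [0.452 0.291 0.074]
handle [ 0.378 -0.263  0.17 ]
```

>>> {"fn": "apply_moves", "kwargs": {"targets": [{"xyz": [0.12,0.12,0.03],"turn": [0,0,-0.02],"gripper": 0.6},{"xyz": [0.25,0.25,0.06],"turn": [0,0,-0.04],"gripper": 0.6},{"xyz": [0.38,0.38,0.1],"turn": [0,0,-0.06],"gripper": 0.6},{"xyz": [0.5,0.5,0.1],"turn": [0,0,-0.08],"gripper": 0.6},{"xyz": [0.62,0.62,0.1],"turn": [0,0,-0.098],"gripper": 0.6},{"xyz": [0.75,0.75,0.1],"turn": [0,0,-0.098],"gripper": 0.6},{"xyz": [0.88,0.88,0.1],"turn": [0,0,-0.098],"gripper": 0.6},{"xyz": [1,1,0.1],"turn": [0,0,-0.098],"gripper": 0.6}]}}

```text
t: 1.1
tool_pos: [0.3054, -0.5423, 0.2325]
tcp_rot: [[1.0, 0.001, 0.0], [0.001, -1.0, 0.0], [0.0, -0.0, -1.0]]
force: [0.1, 0.2, -0.6]
gripper_width: 0.0523
```

>>> {"fn": "apply_moves", "kwargs": {"targets": [{"xyz": [0.12,0.12,0],"turn": [0,0,0],"gripper": 0.6},{"xyz": [0.25,0.25,0],"turn": [0,0,0],"gripper": 0.6},{"xyz": [0.38,0.38,0],"turn": [0,0,0],"gripper": 0.6},{"xyz": [0.5,0.5,0],"turn": [0,0,0],"gripper": 0.6},{"xyz": [0.62,0.62,0],"turn": [0,0,0],"gripper": 0.6},{"xyz": [0.75,0.75,0],"turn": [0,0,0],"gripper": 0.6},{"xyz": [0.88,0.88,0],"turn": [0,0,0],"gripper": 0.6},{"xyz": [1,1,0],"turn": [0,0,0],"gripper": 0.6}]}}

```text
t: 2.1
tool_pos: [0.4055, -0.4423, 0.2326]
tcp_rot: [[1.0, 0.0, 0.0], [0.0, -1.0, 0.0], [0.0, -0.0, -1.0]]
force: [0.0, 0.6, 0.0]
gripper_width: 0.0523
```

>>> {"fn": "apply_moves", "kwargs": {"targets": [{"xyz": [0.12,0.12,0],"turn": [0,0,0],"gripper": 0.6},{"xyz": [0.25,0.25,0],"turn": [0,0,0],"gripper": 0.6},{"xyz": [0.38,0.38,0],"turn": [0,0,0],"gripper": 0.6},{"xyz": [0.5,0.5,0],"turn": [0,0,0],"gripper": 0.6},{"xyz": [0.62,0.62,0],"turn": [0,0,0],"gripper": 0.6},{"xyz": [0.75,0.75,0],"turn": [0,0,0],"gripper": 0.6},{"xyz": [0.88,0.88,0],"turn": [0,0,0],"gripper": 0.6},{"xyz": [1,1,0],"turn": [0,0,0],"gripper": 0.6}]}}

```text
t: 3.1
tool_pos: [0.5055, -0.3423, 0.2326]
tcp_rot: [[1.0, 0.0, 0.0], [0.0, -1.0, -0.0], [0.0, 0.0, -1.0]]
force: [-0.3, 0.1, -0.3]
gripper_width: 0.0523
```

Run:
```python
from h import *
f=grab('wrist'); s=f['s']; save(f,'w1',k=1.25); print(s['t'],s['tool_pos'],np.round(s['tcp_rot'],3).tolist(),f['camera_matrix'].tolist(),f['tool_from_camera'].round(3).tolist())
np.save('pics/wA.npy',f,allow_pickle=True)
```

```text
3.1 [ 0.50550353 -0.34228144  0.23255546] [[1.0, 0.0, 0.0], [0.0, -1.0, -0.0], [0.0, 0.0, -1.0]] [[309.70691628693146, 0.0, 319.10803349637905], [0.0, 309.70691628693146, 194.37702088093772], [0.0, 0.0, 1.0]] [[-0.0, -0.959, -0.282, 0.076], [1.0, 0.0, -0.001, -0.001], [0.0, -0.282, 0.959, -0.163], [0.0, 0.0, 0.0, 1.0]]
```

View pics/w1.png

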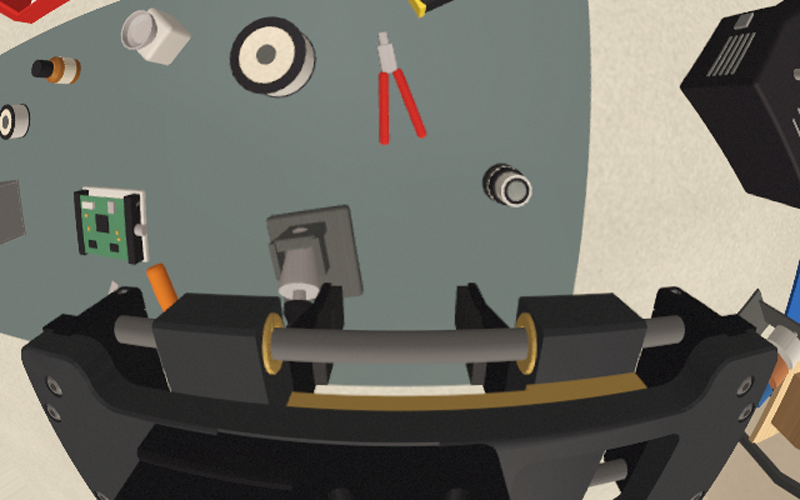

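Wrist view (1.25×): the eyepiece tube top is at (516,191), the big reel top at (270,56), and the flux cap at (41,69). The stand's back edge runs (270,217) to (349,205), and its right front corner is (362,293).

Run:
```python
from h import *
f=load('wA')
P=dict(eye=(516,191,.056),big=(269,55,.046),flux=(41,69,.06),s1=(269,217,.016),s2=(349,205,.016),s3=(362,293,.016),jar=(150,35,.03),h1=(79,189,.03),h2=(145,191,.03),h3=(148,261,.0))
for k,(u,v,z) in P.items(): print(k,at(f,u/1.25,v/1.25,z).round(3))
```

```text
eye [ 0.531 -0.448  0.056]
big [ 0.659 -0.222  0.046]
flux [0.701 0.089 0.06 ]
s1 [ 0.498 -0.206  0.016]
s2 [ 0.51  -0.291  0.016]
s3 [ 0.414 -0.302  0.016]
jar [ 0.708 -0.073  0.03 ]
h1 [0.544 0.055 0.03 ]
h2 [ 0.534 -0.059  0.03 ]
h3 [ 0.442 -0.024  0.   ]
```

>>> {"fn": "apply_moves", "kwargs": {"targets": [{"xyz": [0.1,0.12,0],"turn": [0,0,0],"gripper": 0.6},{"xyz": [0.2,0.25,0],"turn": [0,0,0],"gripper": 0.6},{"xyz": [0.3,0.38,0],"turn": [0,0,0],"gripper": 0.6},{"xyz": [0.4,0.5,0],"turn": [0,0,0],"gripper": 0.6},{"xyz": [0.4,0.62,0],"turn": [0,0,0],"gripper": 0.6},{"xyz": [0.4,0.75,0],"turn": [0,0,0],"gripper": 0.6},{"xyz": [0.4,0.88,0],"turn": [0,0,0],"gripper": 0.6},{"xyz": [0.4,1,0],"turn": [0,0,0],"gripper": 0.6}]}}

```text
t: 4.15
tool_pos: [0.5443, -0.2425, 0.2327]
tcp_rot: [[1.0, -0.0, 0.0], [-0.0, -1.0, -0.0], [0.0, 0.0, -1.0]]
force: [0.1, -0.3, 0.4]
gripper_width: 0.0522
```

>>> {"fn": "apply_moves", "kwargs": {"targets": [{"xyz": [0,0.12,0],"turn": [0,0,0],"gripper": 0.6},{"xyz": [0,0.25,0],"turn": [0,0,0],"gripper": 0.6},{"xyz": [0,0.38,0],"turn": [0,0,0],"gripper": 0.6},{"xyz": [0,0.5,0],"turn": [0,0,0],"gripper": 0.6},{"xyz": [0,0.62,0],"turn": [0,0,0],"gripper": 0.6},{"xyz": [0,0.75,0],"turn": [0,0,0],"gripper": 0.6},{"xyz": [0,0.88,0],"turn": [0,0,0],"gripper": 0.6},{"xyz": [0,1,0],"turn": [0,0,0],"gripper": 0.6}]}}

```text
t: 5.15
tool_pos: [0.5446, -0.1423, 0.2326]
tcp_rot: [[1.0, 0.0, 0.0], [0.0, -1.0, -0.0], [0.0, 0.0, -1.0]]
force: [0.3, 0.0, 0.1]
gripper_width: 0.052
```

>>> {"fn": "apply_moves", "kwargs": {"targets": [{"xyz": [-0.15,0.12,0],"turn": [0,0,0],"gripper": 0.6},{"xyz": [-0.3,0.25,0],"turn": [0,0,0],"gripper": 0.6},{"xyz": [-0.45,0.38,0],"turn": [0,0,0],"gripper": 0.6},{"xyz": [-0.6,0.5,0],"turn": [0,0,0],"gripper": 0.6},{"xyz": [-0.7,0.62,0],"turn": [0,0,0],"gripper": 0.6},{"xyz": [-0.7,0.75,0],"turn": [0,0,0],"gripper": 0.6},{"xyz": [-0.7,0.88,0],"turn": [0,0,0],"gripper": 0.6},{"xyz": [-0.7,1,0],"turn": [0,0,0],"gripper": 0.6}]}}

```text
t: 6.15
tool_pos: [0.475, -0.0422, 0.2326]
tcp_rot: [[1.0, 0.0, 0.0], [0.0, -1.0, 0.0], [0.0, -0.0, -1.0]]
force: [-0.1, -0.2, 0.3]
gripper_width: 0.0522
```

>>> {"fn": "apply_moves", "kwargs": {"targets": [{"xyz": [0,0.12,0],"turn": [0,0,0],"gripper": 0.6},{"xyz": [0,0.25,0],"turn": [0,0,0],"gripper": 0.6},{"xyz": [0,0.38,0],"turn": [0,0,0],"gripper": 0.6},{"xyz": [0,0.5,0],"turn": [0,0,0],"gripper": 0.6},{"xyz": [0,0.62,0],"turn": [0,0,0],"gripper": 0.6},{"xyz": [0,0.75,0],"turn": [0,0,0],"gripper": 0.6},{"xyz": [0,0.88,0],"turn": [0,0,0],"gripper": 0.6},{"xyz": [0,1,0],"turn": [0,0,0],"gripper": 0.6}]}}

```text
t: 7.15
tool_pos: [0.4745, 0.0576, 0.2326]
tcp_rot: [[1.0, 0.0, 0.0], [0.0, -1.0, -0.0], [0.0, 0.0, -1.0]]
force: [0.5, -0.4, -0.2]
gripper_width: 0.052
```

Run:
```python
from h import *
f=grab('wrist'); s=f['s']; save(f,'w2',k=1.25); print(s['t'],s['tool_pos'],np.round(s['tcp_rot'],3).tolist())
np.save('pics/wB.npy',f,allow_pickle=True)
```

```text
7.15 [0.47454877 0.05762417 0.2325977 ] [[1.0, 0.0, 0.0], [0.0, -1.0, -0.0], [0.0, 0.0, -1.0]]
```

View pics/w2.png

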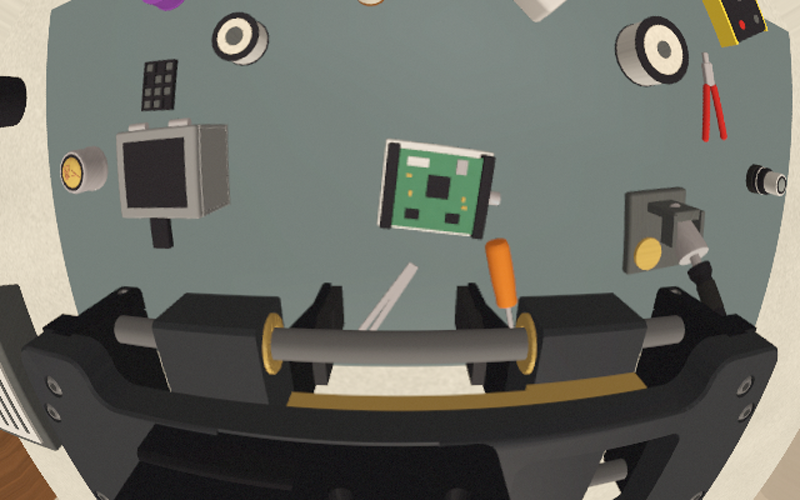

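Run:
```python
from h import *
f=load('wB'); save(f,'w2c',(40,90,200,210),5)
P=dict(h1=(388,142,.03),h2=(495,154,.03),h3=(488,237,.03),h4=(380,227,.03),small=(239,37,.034),big=(665,50,.046),cl=(72,172,.045))
for k,(u,v,z) in P.items(): print(k,at(f,u/1.25,v/1.25,z).round(3))
```

```text
h1 [0.542 0.069 0.03 ]
h2 [ 0.532 -0.033  0.03 ]
h3 [ 0.45 -0.03  0.03]
h4 [0.46  0.077 0.03 ]
small [0.653 0.214 0.034]
big [ 0.66  -0.221  0.046]
cl [0.536 0.449 0.045]
```

View pics/w2c.png

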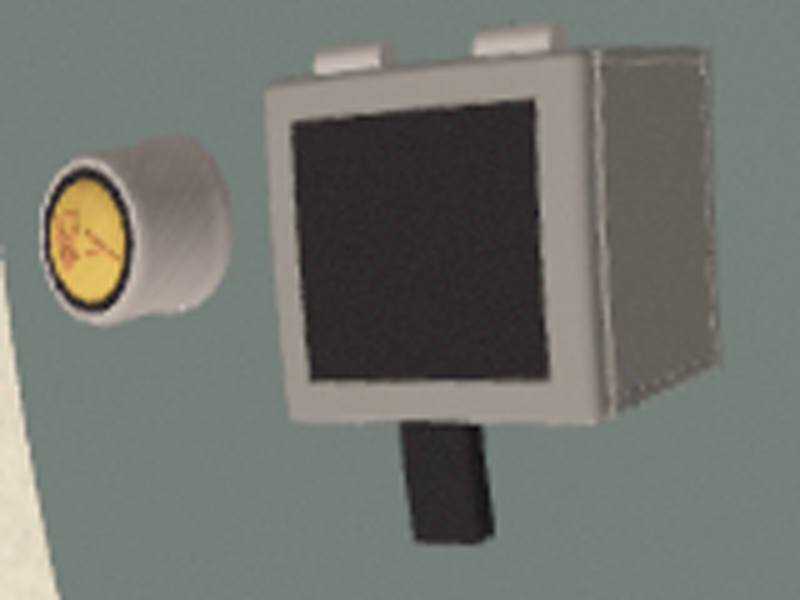

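Run:
```python
from h import *
from scipy.optimize import least_squares
f=load('wB')
L=np.array([[264,85],[590,52],[605,422],[290,420],[712,48],[720,362],[414,540],[492,536]])/5+[40,90]
def model(p):
    x,y,w,th=p; R=np.array([[np.cos(w),-np.sin(w),0],[np.sin(w),np.cos(w),0],[0,0,1]])
    def lid(d,h,yy): return [.044-d*np.cos(th)+h*np.sin(th),yy,.064+d*np.sin(th)+h*np.cos(th)]
    pts=[lid(0,.01,.05),lid(0,.01,-.05),lid(.088,.01,-.05),lid(.088,.01,.05),[.044,-.05,0],[-.044,-.05,0],lid(.119,.01,.011),lid(.119,.01,-.011)]
    return [R@np.array(q)+[x,y,0] for q in pts]
r=least_squares(lambda p:(np.array([proj(f,q) for q in model(p)])-L).ravel(),[.52,.29,0,.1],loss='soft_l1')
print(r.x.round(4)); print(((np.array([proj(f,q) for q in model(r.x)])-L)).round(1).tolist())
def hm(p):
    x,y,w=p[:3]; R=np.array([[np.cos(w),-np.sin(w),0],[np.sin(w),np.cos(w),0],[0,0,1]]); return R
print('cleaner',at(f,40+87/5,90+240/5,.042).round(4))
```

```text
[ 0.5253  0.2932 -0.0397 -0.0375]
[[-0.6, -0.9], [-1.6, -0.6], [-0.1, 0.6], [0.5, -0.2], [0.5, -0.2], [0.5, 0.8], [1.3, -0.3], [-0.7, 1.2]]
cleaner [0.5352 0.4525 0.042 ]
```

>>> {"fn": "apply_moves", "kwargs": {"targets": [{"xyz": [0,0.12,0],"turn": [0,0,0],"gripper": 0.6},{"xyz": [0,0.25,0],"turn": [0,0,0],"gripper": 0.6},{"xyz": [0,0.38,0],"turn": [0,0,0],"gripper": 0.6},{"xyz": [0,0.5,-0.1],"turn": [0,0,0],"gripper": 0.6},{"xyz": [0,0.62,-0.2],"turn": [0,0,0],"gripper": 0.6},{"xyz": [0,0.75,-0.2],"turn": [0,0,0],"gripper": 0.6},{"xyz": [0,0.88,-0.2],"turn": [0,0,0],"gripper": 0.6},{"xyz": [0,1,-0.2],"turn": [0,0,0],"gripper": 0.6}]}}

```text
t: 8.2
tool_pos: [0.4748, 0.1578, 0.2129]
tcp_rot: [[1.0, 0.0, 0.001], [0.0, -1.0, 0.0], [0.001, -0.0, -1.0]]
force: [1.3, 0.1, -0.0]
gripper_width: 0.0523
```

>>> {"fn": "apply_moves", "kwargs": {"targets": [{"xyz": [-0.02,0.12,0],"turn": [0,0,0],"gripper": 0.6},{"xyz": [-0.05,0.25,0],"turn": [0,0,0],"gripper": 0.6},{"xyz": [-0.08,0.38,0],"turn": [0,0,-0.012],"gripper": 0.6},{"xyz": [-0.12,0.5,-0.1],"turn": [0,0,-0.012],"gripper": 0.6},{"xyz": [-0.155,0.62,-0.2],"turn": [0,0,-0.012],"gripper": 0.6},{"xyz": [-0.155,0.75,-0.3],"turn": [0,0,-0.012],"gripper": 0.6},{"xyz": [-0.155,0.88,-0.45],"turn": [0,0,-0.012],"gripper": 0.6},{"xyz": [-0.155,1,-0.56],"turn": [0,0,-0.012],"gripper": 0.6}]}}

```text
t: 9.2
tool_pos: [0.4588, 0.2574, 0.1552]
tcp_rot: [[0.999, -0.038, -0.001], [-0.038, -0.999, -0.001], [-0.001, 0.001, -1.0]]
force: [-0.4, 0.0, 0.2]
gripper_width: 0.0524
```

>>> {"fn": "apply_moves", "kwargs": {"targets": [{"xyz": [0,0.2,0],"turn": [0,0,0],"gripper": 0.6},{"xyz": [0,0.38,-0.1],"turn": [0,0,0],"gripper": 0.6},{"xyz": [0,0.38,-0.3],"turn": [0,0,0],"gripper": 0.6},{"xyz": [0,0.38,-0.5],"turn": [0,0,0],"gripper": 0.6},{"xyz": [0,0.38,-0.7],"turn": [0,0,0],"gripper": 0.6},{"xyz": [0,0.38,-0.85],"turn": [0,0,0],"gripper": 0.6},{"xyz": [0,0.38,-1],"turn": [0,0,0],"gripper": 0.6},{"xyz": [0,0.38,-1],"turn": [0,0,0],"gripper": 0.6}]}}

```text
t: 10.2
tool_pos: [0.4585, 0.2945, 0.0556]
tcp_rot: [[0.999, -0.038, -0.002], [-0.038, -0.999, -0.001], [-0.002, 0.001, -1.0]]
force: [-0.3, -0.3, -0.9]
gripper_width: 0.0523
```

>>> {"fn": "apply_moves", "kwargs": {"targets": [{"xyz": [0,0,0],"turn": [0,0,0],"gripper": 0.2},{"xyz": [0,0,0],"turn": [0,0,0],"gripper": 0.15},{"xyz": [0,0,0],"turn": [0,0,0],"gripper": 0.1},{"xyz": [0,0,0],"turn": [0,0,0],"gripper": 0.1},{"xyz": [0,0,0],"turn": [0,0,0],"gripper": 0.1},{"xyz": [0,0,0],"turn": [0,0,0],"gripper": 0.1},{"xyz": [0,0,0],"turn": [0,0,0],"gripper": 0.1},{"xyz": [0,0,0],"turn": [0,0,0],"gripper": 0.1}], "squeeze": 15}}

```text
t: 11.2
tool_pos: [0.4592, 0.2949, 0.0567]
tcp_rot: [[0.999, -0.038, 0.0], [-0.038, -0.999, 0.0], [0.0, -0.0, -1.0]]
force: [1.3, 1.7, -0.0]
gripper_width: 0.0218
```

Run:
```python
import numpy as np
c,s=np.cos(-.04),np.sin(-.04)
th0=0
def p(th):
    x=-.110*np.cos(th)+.005*np.sin(th); z=.110*np.sin(th)+.005*np.cos(th)
    return np.array([c*x,s*x,z])
for a,b in((0,.75),(.75,1.3),(1.3,1.8)):
    print([((p(a+(b-a)*i/8)-p(a))/.1).round(3).tolist() for i in range(1,9)])
```

```text
[[0.01, -0.0, 0.103], [0.029, -0.001, 0.204], [0.057, -0.002, 0.303], [0.095, -0.004, 0.399], [0.141, -0.006, 0.492], [0.196, -0.008, 0.579], [0.259, -0.01, 0.661], [0.329, -0.013, 0.736]]
[[0.056, -0.002, 0.051], [0.115, -0.005, 0.098], [0.177, -0.007, 0.141], [0.242, -0.01, 0.18], [0.31, -0.012, 0.214], [0.38, -0.015, 0.243], [0.451, -0.018, 0.267], [0.524, -0.021, 0.287]]
[[0.067, -0.003, 0.013], [0.136, -0.005, 0.022], [0.204, -0.008, 0.027], [0.273, -0.011, 0.028], [0.342, -0.014, 0.024], [0.41, -0.016, 0.016], [0.478, -0.019, 0.003], [0.544, -0.022, -0.013]]
```

Tab gripped (22 mm). Next I'll lift it along the arc.

>>> {"fn": "apply_moves", "kwargs": {"targets": [{"xyz": [0.01,0,0.1],"turn": [0,0,0],"gripper": 0.1},{"xyz": [0.03,0,0.2],"turn": [0,0,0],"gripper": 0.1},{"xyz": [0.06,0,0.3],"turn": [0,0,0],"gripper": 0.1},{"xyz": [0.095,0,0.4],"turn": [0,0,0],"gripper": 0.1},{"xyz": [0.14,-0.006,0.49],"turn": [0,0,0],"gripper": 0.1},{"xyz": [0.195,-0.008,0.58],"turn": [0,0,0],"gripper": 0.1},{"xyz": [0.26,-0.01,0.66],"turn": [0,0,0],"gripper": 0.1},{"xyz": [0.33,-0.013,0.735],"turn": [0,0,0],"gripper": 0.1}]}}

```text
t: 12.2
tool_pos: [0.4917, 0.2938, 0.1305]
tcp_rot: [[0.999, -0.037, -0.001], [-0.037, -0.999, 0.0], [-0.001, -0.0, -1.0]]
force: [-2.0, 3.2, -1.9]
gripper_width: 0.0217
```

>>> {"fn": "apply_moves", "kwargs": {"targets": [{"xyz": [0.055,0,0.05],"turn": [0,0,0],"gripper": 0.1},{"xyz": [0.115,-0.005,0.1],"turn": [0,0,0],"gripper": 0.1},{"xyz": [0.18,-0.007,0.14],"turn": [0,0,0],"gripper": 0.1},{"xyz": [0.24,-0.01,0.18],"turn": [0,0,0],"gripper": 0.1},{"xyz": [0.31,-0.012,0.215],"turn": [0,0,0],"gripper": 0.1},{"xyz": [0.38,-0.015,0.245],"turn": [0,0,0],"gripper": 0.1},{"xyz": [0.45,-0.018,0.27],"turn": [0,0,0],"gripper": 0.1},{"xyz": [0.525,-0.02,0.29],"turn": [0,0,0],"gripper": 0.1}]}}

```text
t: 13.2
tool_pos: [0.5451, 0.292, 0.1593]
tcp_rot: [[0.999, -0.038, 0.0], [-0.038, -0.999, 0.001], [0.0, -0.001, -1.0]]
force: [-2.6, 4.7, -0.7]
gripper_width: 0.0216
```

>>> {"fn": "apply_moves", "kwargs": {"targets": [{"xyz": [0.065,0,0.013],"turn": [0,0,0],"gripper": 0.1},{"xyz": [0.135,-0.005,0.022],"turn": [0,0,0],"gripper": 0.1},{"xyz": [0.205,-0.008,0.027],"turn": [0,0,0],"gripper": 0.1},{"xyz": [0.27,-0.01,0.028],"turn": [0,0,0],"gripper": 0.1},{"xyz": [0.34,-0.014,0.024],"turn": [0,0,0],"gripper": 0.1},{"xyz": [0.41,-0.016,0.016],"turn": [0,0,0],"gripper": 0.1},{"xyz": [0.48,-0.019,0.003],"turn": [0,0,0],"gripper": 0.1},{"xyz": [0.545,-0.022,-0.013],"turn": [0,0,0],"gripper": 0.1}]}}

```text
t: 14.2
tool_pos: [0.6, 0.2902, 0.1585]
tcp_rot: [[0.999, -0.038, 0.002], [-0.038, -0.999, 0.002], [0.002, -0.002, -1.0]]
force: [-2.1, 5.7, 1.1]
gripper_width: 0.0222
```

Run:
```python
from h import *
f=grab('wrist'); s=f['s']; print(s['t'],s['tool_pos'],s['force'],s['gripper_width'])
a=f['img']; g=grab('scene')['img'][120:260,280:480]
import cv2
im=np.hstack([cv2.resize(a,(440,275)),cv2.resize(g,(393,275))])[:,:,::-1]; cv2.imwrite('pics/w3.png',cv2.resize(im,(800,264)))
```

```text
14.2 [0.60004074 0.29020217 0.15848544] [-2.05390083  5.67068037  1.12616119] 0.02216482137857247
```

View pics/w3.png

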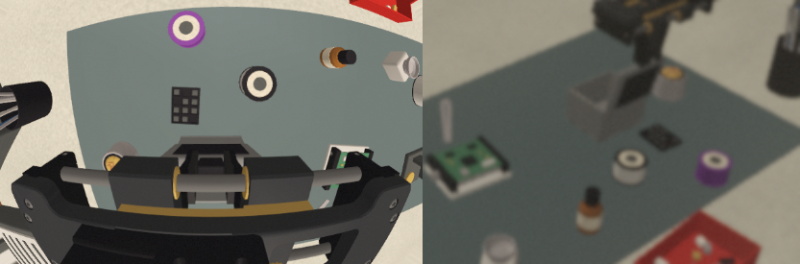

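>>> {"fn": "apply_moves", "kwargs": {"targets": [{"xyz": [0,0,0],"turn": [0,0,0],"gripper": 0.5},{"xyz": [0,0,0],"turn": [0,0,0],"gripper": 0.5},{"xyz": [0,0,0.15],"turn": [0,0,0],"gripper": 0.5},{"xyz": [0,0,0.35],"turn": [0,0,0],"gripper": 0.5},{"xyz": [0,0,0.6],"turn": [0,0,0],"gripper": 0.5},{"xyz": [0,0.1,0.8],"turn": [0,0,0],"gripper": 0.5},{"xyz": [0,0.3,0.8],"turn": [0,0,0],"gripper": 0.8},{"xyz": [0,0.5,0.8],"turn": [0,0,0],"gripper": 1}]}}

```text
t: 15.3
tool_pos: [0.5987, 0.3406, 0.2378]
tcp_rot: [[0.999, -0.037, -0.0], [-0.037, -0.999, 0.0], [-0.0, -0.0, -1.0]]
force: [-1.2, -0.4, -0.1]
gripper_width: 0.0564
```

>>> {"fn": "apply_moves", "kwargs": {"targets": [{"xyz": [-0.08,0.2,0],"turn": [0,0,0],"gripper": 1},{"xyz": [-0.16,0.4,0],"turn": [0,0,0],"gripper": 1},{"xyz": [-0.24,0.6,0],"turn": [0,0,0],"gripper": 1},{"xyz": [-0.32,0.8,0],"turn": [0,0,0],"gripper": 1},{"xyz": [-0.4,0.9,0],"turn": [0,0,0],"gripper": 1},{"xyz": [-0.5,1,-0.1],"turn": [0,0,0],"gripper": 1},{"xyz": [-0.58,1,-0.3],"turn": [0,0,0],"gripper": 1},{"xyz": [-0.645,1,-0.45],"turn": [0,0,0],"gripper": 1}]}}

```text
t: 16.3
tool_pos: [0.5337, 0.4386, 0.1912]
tcp_rot: [[0.999, -0.038, -0.001], [-0.038, -0.999, -0.002], [-0.001, 0.002, -1.0]]
force: [-0.6, 0.3, -0.6]
gripper_width: 0.087
```

>>> {"fn": "apply_moves", "kwargs": {"targets": [{"xyz": [0,0.11,-0.1],"turn": [0,0,0],"gripper": 1},{"xyz": [0,0.11,-0.25],"turn": [0,0,0],"gripper": 1},{"xyz": [0,0.11,-0.4],"turn": [0,0,0],"gripper": 1},{"xyz": [0,0.11,-0.55],"turn": [0,0,0],"gripper": 1},{"xyz": [0,0.11,-0.7],"turn": [0,0,0],"gripper": 1},{"xyz": [0,0.11,-0.85],"turn": [0,0,0],"gripper": 1},{"xyz": [0,0.11,-1],"turn": [0,0,0],"gripper": 1},{"xyz": [0,0.11,-1],"turn": [0,0,0],"gripper": 1}]}}

```text
t: 17.3
tool_pos: [0.5339, 0.4494, 0.091]
tcp_rot: [[0.999, -0.038, -0.002], [-0.038, -0.999, -0.002], [-0.002, 0.002, -1.0]]
force: [-0.2, -0.2, -0.6]
gripper_width: 0.087
```

Run:
```python
from h import *
f=grab('wrist'); s=f['s']; print(s['t'],s['tool_pos']); save(f,'w4',k=1.2)
```

```text
17.3 [0.5338526  0.44943169 0.09098299]
```

View pics/w4.png

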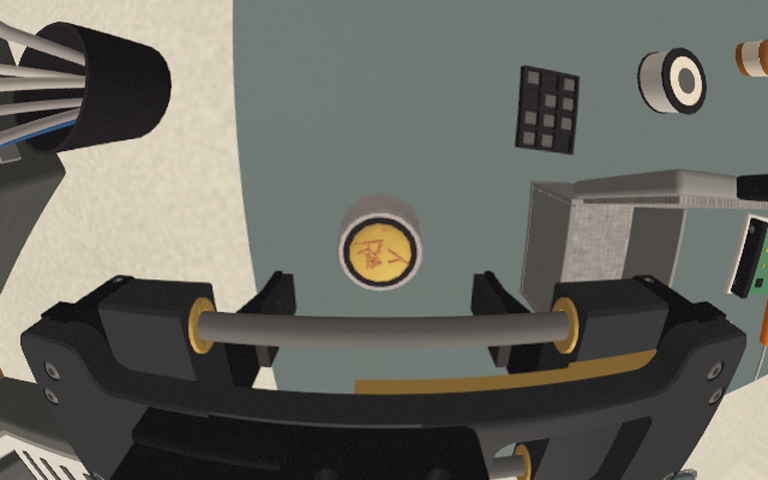

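Run:
```python
from h import *
f=load('wrist'); print(at(f,380/1.2,252/1.2,.042), at(f,386/1.2,75/1.2,.0)); 
s=(677/1.2,83/1.2); print('small', at(f,686/1.2,79/1.2,.034))
```

```text
[0.53594471 0.45205065 0.042     ] [0.64540132 0.44401939 0.        ]
small [0.65669032 0.21922206 0.034     ]
```

>>> {"fn": "apply_moves", "kwargs": {"targets": [{"xyz": [0.02,0.025,-0.15],"turn": [0,0,0],"gripper": 1},{"xyz": [0.02,0.025,-0.3],"turn": [0,0,0],"gripper": 1},{"xyz": [0.02,0.025,-0.45],"turn": [0,0,0],"gripper": 1},{"xyz": [0.02,0.025,-0.6],"turn": [0,0,0],"gripper": 1},{"xyz": [0.02,0.025,-0.72],"turn": [0,0,0],"gripper": 1},{"xyz": [0.02,0.025,-0.8],"turn": [0,0,0],"gripper": 1},{"xyz": [0.02,0.025,-0.8],"turn": [0,0,0],"gripper": 0.8},{"xyz": [0.02,0.025,-0.8],"turn": [0,0,0],"gripper": 0.5}], "squeeze": 25}}

```text
t: 18.35
tool_pos: [0.5368, 0.4531, 0.0133]
tcp_rot: [[0.999, -0.038, 0.001], [-0.038, -0.999, 0.001], [0.001, -0.001, -1.0]]
force: [0.1, 0.6, -0.3]
gripper_width: 0.0741
```

>>> {"fn": "apply_moves", "kwargs": {"targets": [{"xyz": [0,0,0],"turn": [0,0,0],"gripper": 0.4},{"xyz": [0,0,0],"turn": [0,0,0],"gripper": 0.4},{"xyz": [0,0,0],"turn": [0,0,0],"gripper": 0.4},{"xyz": [0,0,0.1],"turn": [0,0,0],"gripper": 0.4},{"xyz": [0,0,0.3],"turn": [0,0,0],"gripper": 0.4},{"xyz": [0,0,0.5],"turn": [0,0,0],"gripper": 0.4},{"xyz": [0,0,0.75],"turn": [0,0,0],"gripper": 0.4},{"xyz": [0,0,1],"turn": [0,0,0],"gripper": 0.4}]}}

```text
t: 19.35
tool_pos: [0.5368, 0.4531, 0.1153]
tcp_rot: [[0.999, -0.038, 0.001], [-0.038, -0.999, 0.001], [0.001, -0.001, -1.0]]
force: [0.1, 0.1, -1.0]
gripper_width: 0.053
```

>>> {"fn": "apply_moves", "kwargs": {"targets": [{"xyz": [-0.15,-0.05,0.05],"turn": [0,0,0],"gripper": 0.4},{"xyz": [-0.3,-0.15,0.1],"turn": [0,0,0],"gripper": 0.4},{"xyz": [-0.45,-0.3,0.15],"turn": [0,0,0],"gripper": 0.4},{"xyz": [-0.59,-0.45,0.2],"turn": [0,0,0],"gripper": 0.4},{"xyz": [-0.59,-0.6,0.2],"turn": [0,0,0],"gripper": 0.4},{"xyz": [-0.59,-0.75,0.2],"turn": [0,0,0],"gripper": 0.4},{"xyz": [-0.59,-0.88,0.2],"turn": [0,0,0],"gripper": 0.4},{"xyz": [-0.59,-1,0.2],"turn": [0,0,0],"gripper": 0.4}]}}

```text
t: 20.35
tool_pos: [0.4779, 0.3516, 0.1325]
tcp_rot: [[0.999, -0.039, -0.0], [-0.039, -0.999, -0.0], [-0.0, 0.0, -1.0]]
force: [-0.3, 0.2, -1.1]
gripper_width: 0.0528
```

>>> {"fn": "apply_moves", "kwargs": {"targets": [{"xyz": [0,-0.12,0],"turn": [0,0,0],"gripper": 0.4},{"xyz": [0,-0.25,0],"turn": [0,0,0],"gripper": 0.4},{"xyz": [0,-0.38,0],"turn": [0,0,0],"gripper": 0.4},{"xyz": [0,-0.5,0],"turn": [0,0,0],"gripper": 0.4},{"xyz": [0,-0.62,0],"turn": [0,0,0],"gripper": 0.4},{"xyz": [0,-0.75,0],"turn": [0,0,0],"gripper": 0.4},{"xyz": [0,-0.88,0],"turn": [0,0,0],"gripper": 0.4},{"xyz": [0,-1,0],"turn": [0,0,0],"gripper": 0.4}]}}

```text
t: 21.35
tool_pos: [0.4776, 0.2518, 0.1328]
tcp_rot: [[0.999, -0.038, 0.0], [-0.038, -0.999, -0.0], [0.0, 0.0, -1.0]]
force: [1.0, -0.1, -1.5]
gripper_width: 0.0533
```

>>> {"fn": "apply_moves", "kwargs": {"targets": [{"xyz": [0,-0.12,0],"turn": [0,0,0],"gripper": 0.4},{"xyz": [0,-0.25,0],"turn": [0,0,0],"gripper": 0.4},{"xyz": [0,-0.38,0],"turn": [0,0,0],"gripper": 0.4},{"xyz": [0,-0.5,0],"turn": [0,0,0],"gripper": 0.4},{"xyz": [0,-0.62,0],"turn": [0,0,0],"gripper": 0.4},{"xyz": [0,-0.75,0],"turn": [0,0,0],"gripper": 0.4},{"xyz": [0,-0.88,0],"turn": [0,0,0],"gripper": 0.4},{"xyz": [0,-1,0],"turn": [0,0,0],"gripper": 0.4}]}}

```text
t: 22.35
tool_pos: [0.4776, 0.1518, 0.1328]
tcp_rot: [[0.999, -0.038, 0.0], [-0.038, -0.999, -0.0], [0.0, 0.0, -1.0]]
force: [0.1, -0.2, -1.6]
gripper_width: 0.0534
```

>>> {"fn": "apply_moves", "kwargs": {"targets": [{"xyz": [0,-0.12,0],"turn": [0,0,0],"gripper": 0.4},{"xyz": [0,-0.25,0],"turn": [0,0,0],"gripper": 0.4},{"xyz": [0,-0.38,0],"turn": [0,0,0],"gripper": 0.4},{"xyz": [0,-0.5,0],"turn": [0,0,0],"gripper": 0.4},{"xyz": [0,-0.62,0],"turn": [0,0,0],"gripper": 0.4},{"xyz": [0,-0.75,0],"turn": [0,0,0],"gripper": 0.4},{"xyz": [0,-0.88,0],"turn": [0,0,0],"gripper": 0.4},{"xyz": [0,-1,0],"turn": [0,0,0],"gripper": 0.4}]}}

```text
t: 23.35
tool_pos: [0.4776, 0.0518, 0.1328]
tcp_rot: [[0.999, -0.038, 0.0], [-0.038, -0.999, -0.0], [0.0, 0.0, -1.0]]
force: [-0.3, -0.6, -1.4]
gripper_width: 0.0535
```

Run:
```python
from h import *
f=grab('wrist'); s=f['s']; print(s['t'],s['tool_pos'],s['gripper_width']); save(f,'w5',k=1.25)
np.save('pics/wC.npy',f,allow_pickle=True)
```

```text
23.35 [0.4775628  0.05180521 0.13279399] 0.053519816536862365
```

View pics/w5.png

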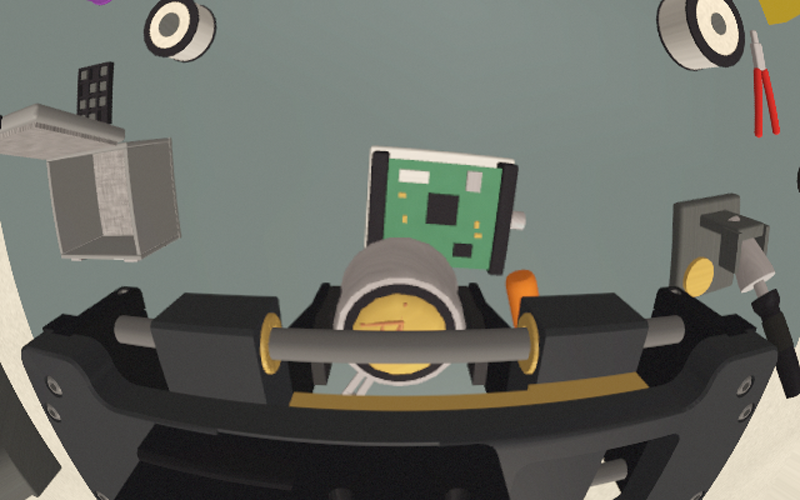

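Run:
```python
from h import *
B,C=load('wB'),load('wC')
for n,b,c in(('LB',(386,144),(372,153)),('RB',(496,155),(518,165)),('RF',(489,238),(503,274)),('plateLB',(388,139),(372,147))):
    A=[];y=[]
    for f,(u,v) in((B,b),(C,c)):
        o,d=ray(f,u/1.25,v/1.25); d/=np.linalg.norm(d); M=np.eye(3)-np.outer(d,d); A.append(M); y.append(M@o)
    print(n,np.linalg.lstsq(np.vstack(A),np.hstack(y),rcond=None)[0].round(4), [at(f,u/1.25,v/1.25,z).round(3)[:2].tolist() for f,(u,v) in((B,b),(C,c)) for z in (.03,)])
# screwdriver tip of handle
print(at(C,521/1.25,272/1.25,.02)); print('stand left back/front', at(C,673/1.25,203/1.25,.016),at(C,672/1.25,292/1.25,.016),at(C,740/1.25,195/1.25,.016))
```

```text
LB [ 0.5381  0.0723 -0.0171] [[0.54, 0.071], [0.54, 0.069]]
RB [ 0.5304 -0.0339  0.0292] [[0.531, -0.034], [0.53, -0.033]]
RF [ 0.4447 -0.0307  0.019 ] [[0.449, -0.031], [0.448, -0.024]]
plateLB [0.5443 0.0691 0.0239] [[0.544, 0.069], [0.544, 0.069]]
[ 0.44528499 -0.04208971  0.02      ]
stand left back/front [ 0.49908244 -0.18982156  0.016     ] [ 0.412681   -0.20655852  0.016     ] [ 0.50831847 -0.28743839  0.016     ]
```

>>> {"fn": "apply_moves", "kwargs": {"targets": [{"xyz": [0,-0.12,0],"turn": [0,0,0.04],"gripper": 0.4},{"xyz": [0,-0.25,0],"turn": [0,0,0.08],"gripper": 0.4},{"xyz": [0,-0.38,0],"turn": [0,0,0.12],"gripper": 0.4},{"xyz": [0,-0.5,0],"turn": [0,0,0.16],"gripper": 0.4},{"xyz": [0,-0.62,0],"turn": [0,0,0.2],"gripper": 0.4},{"xyz": [0,-0.75,0],"turn": [0,0,0.24],"gripper": 0.4},{"xyz": [0,-0.88,0],"turn": [0,0,0.28],"gripper": 0.4},{"xyz": [0,-1,0],"turn": [0,0,0.32],"gripper": 0.4}]}}

```text
t: 24.4
tool_pos: [0.4776, -0.0477, 0.1328]
tcp_rot: [[0.564, 0.826, 0.0], [0.826, -0.564, 0.0], [0.0, 0.0, -1.0]]
force: [0.3, 0.2, -0.7]
gripper_width: 0.0532
```

>>> {"fn": "apply_moves", "kwargs": {"targets": [{"xyz": [0,-0.1,0],"turn": [0,0,0.04],"gripper": 0.4},{"xyz": [0,-0.2,0],"turn": [0,0,0.08],"gripper": 0.4},{"xyz": [0,-0.35,-0.05],"turn": [0,0,0.12],"gripper": 0.4},{"xyz": [0,-0.5,-0.15],"turn": [0,0,0.16],"gripper": 0.4},{"xyz": [0,-0.6,-0.3],"turn": [0,0,0.2],"gripper": 0.4},{"xyz": [0,-0.69,-0.45],"turn": [0,0,0.2],"gripper": 0.4},{"xyz": [0,-0.69,-0.6],"turn": [0,0,0.2],"gripper": 0.4},{"xyz": [0,-0.69,-0.75],"turn": [0,0,0.2],"gripper": 0.4}]}}

```text
t: 25.4
tool_pos: [0.4776, -0.1158, 0.0568]
tcp_rot: [[-0.025, 1.0, 0.0], [1.0, 0.025, 0.0], [0.0, 0.0, -1.0]]
force: [-0.5, -0.9, -0.9]
gripper_width: 0.0531
```

>>> {"fn": "apply_moves", "kwargs": {"targets": [{"xyz": [0,0,-0.1],"turn": [0,0,0],"gripper": 0.4},{"xyz": [0,0,-0.2],"turn": [0,0,0],"gripper": 0.4},{"xyz": [0,0,-0.3],"turn": [0,0,0],"gripper": 0.4},{"xyz": [0,0,-0.38],"turn": [0,0,0],"gripper": 0.4},{"xyz": [0,0,-0.42],"turn": [0,0,0],"gripper": 0.4},{"xyz": [0,0,-0.435],"turn": [0,0,0],"gripper": 0.4},{"xyz": [0,0,-0.435],"turn": [0,0,0],"gripper": 0.4},{"xyz": [0,0,-0.435],"turn": [0,0,0],"gripper": 0.4}]}}

```text
t: 26.4
tool_pos: [0.4778, -0.1163, 0.0145]
tcp_rot: [[-0.025, 1.0, 0.001], [1.0, 0.025, -0.0], [-0.0, 0.001, -1.0]]
force: [0.9, -0.5, -1.6]
gripper_width: 0.0532
```

>>> {"fn": "apply_moves", "kwargs": {"targets": [{"xyz": [0,0,-0.01],"turn": [0,0,0],"gripper": 0.4},{"xyz": [0,0,-0.018],"turn": [0,0,0],"gripper": 0.4},{"xyz": [0,0,-0.018],"turn": [0,0,0],"gripper": 0.4},{"xyz": [0,0,-0.018],"turn": [0,0,0],"gripper": 0.75},{"xyz": [0,0,-0.018],"turn": [0,0,0],"gripper": 0.85},{"xyz": [0,0,-0.018],"turn": [0,0,0],"gripper": 0.85},{"xyz": [0,0,0.1],"turn": [0,0,0],"gripper": 0.85},{"xyz": [0,0,0.3],"turn": [0,0,0],"gripper": 0.85}]}}

```text
t: 27.4
tool_pos: [0.4772, -0.1161, 0.0447]
tcp_rot: [[-0.025, 1.0, -0.001], [1.0, 0.025, 0.001], [0.001, -0.001, -1.0]]
force: [0.8, 0.4, 0.4]
gripper_width: 0.0736
```

>>> {"fn": "apply_moves", "kwargs": {"targets": [{"xyz": [0,0,0.2],"turn": [0,0,0],"gripper": 0.85},{"xyz": [0,0,0.4],"turn": [0,0,0],"gripper": 0.85},{"xyz": [0.1,0.15,0.55],"turn": [0,0,-0.05],"gripper": 0.85},{"xyz": [0.25,0.3,0.7],"turn": [0,0,-0.1],"gripper": 0.85},{"xyz": [0.4,0.45,0.85],"turn": [0,0,-0.15],"gripper": 0.85},{"xyz": [0.55,0.6,1],"turn": [0,0,-0.2],"gripper": 0.7},{"xyz": [0.7,0.8,1],"turn": [0,0,-0.25],"gripper": 0.7},{"xyz": [0.85,1,1],"turn": [0,0,-0.3],"gripper": 0.7}]}}

```text
t: 28.4
tool_pos: [0.5631, -0.0156, 0.1454]
tcp_rot: [[0.797, 0.604, 0.001], [0.604, -0.797, 0.0], [0.001, 0.001, -1.0]]
force: [-0.9, 0.5, -0.7]
gripper_width: 0.0615
```

>>> {"fn": "apply_moves", "kwargs": {"targets": [{"xyz": [0.1,0.12,0],"turn": [0,0,-0.05],"gripper": 0.7},{"xyz": [0.2,0.25,0],"turn": [0,0,-0.1],"gripper": 0.7},{"xyz": [0.3,0.38,0],"turn": [0,0,-0.15],"gripper": 0.7},{"xyz": [0.4,0.5,0],"turn": [0,0,-0.186],"gripper": 0.7},{"xyz": [0.5,0.62,0],"turn": [0,0,-0.186],"gripper": 0.7},{"xyz": [0.6,0.7,0],"turn": [0,0,-0.186],"gripper": 0.7},{"xyz": [0.7,0.7,0],"turn": [0,0,-0.186],"gripper": 0.7},{"xyz": [0.75,0.7,0],"turn": [0,0,-0.186],"gripper": 0.7}]}}

```text
t: 29.4
tool_pos: [0.6382, 0.0529, 0.1441]
tcp_rot: [[0.998, 0.068, -0.0], [0.068, -0.998, -0.0], [-0.0, 0.0, -1.0]]
force: [-0.2, 0.2, -0.7]
gripper_width: 0.061
```

Run:
```python
from h import *
f=grab('wrist'); s=f['s']; print(s['t'],s['tool_pos'],s['gripper_width'],np.round(s['tcp_rot'],3).tolist()); save(f,'w6',k=1.25)
np.save('pics/wD.npy',f,allow_pickle=True)
```

```text
29.4 [0.63819708 0.05291063 0.1441469 ] 0.06104117611571193 [[0.998, 0.068, -0.0], [0.068, -0.998, -0.0], [-0.0, 0.0, -1.0]]
```

View pics/w6.png

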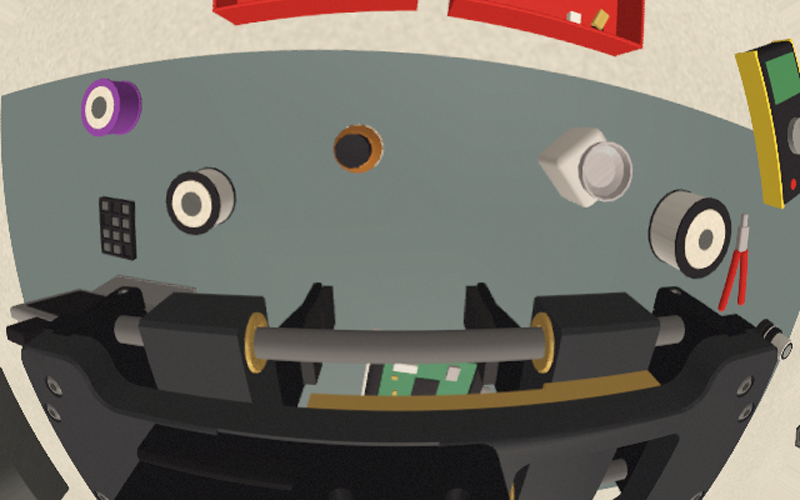

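The flux cap top is at (353,151), the small reel's top at (191,203), and the big reel's top at (703,239). The white jar at (606,171) is a decoy.

Run:
```python
from h import *
f=load('wD')
for n,u,v,z in(('flux',353,151,.07),('small',191,203,.034),('big',704,240,.046)): print(n,at(f,u/1.25,v/1.25,z).round(4))
```

```text
flux [0.7011 0.0864 0.07  ]
small [0.6558 0.2202 0.034 ]
big [ 0.6591 -0.2179  0.046 ]
```

>>> {"fn": "apply_moves", "kwargs": {"targets": [{"xyz": [0.15,0.1,0],"turn": [0,0,0],"gripper": 0.7},{"xyz": [0.3,0.2,0],"turn": [0,0,0],"gripper": 0.7},{"xyz": [0.45,0.3,0],"turn": [0,0,0],"gripper": 0.7},{"xyz": [0.625,0.34,-0.05],"turn": [0,0,0],"gripper": 0.7},{"xyz": [0.625,0.34,-0.2],"turn": [0,0,0],"gripper": 0.7},{"xyz": [0.625,0.34,-0.4],"turn": [0,0,0],"gripper": 0.7},{"xyz": [0.625,0.34,-0.6],"turn": [0,0,0],"gripper": 0.7},{"xyz": [0.625,0.34,-0.8],"turn": [0,0,0],"gripper": 0.7}]}}

```text
t: 30.45
tool_pos: [0.6992, 0.0873, 0.0624]
tcp_rot: [[0.998, 0.069, -0.001], [0.069, -0.998, -0.0], [-0.001, 0.0, -1.0]]
force: [-0.2, -0.4, 0.5]
gripper_width: 0.061
```

>>> {"fn": "apply_moves", "kwargs": {"targets": [{"xyz": [0,0,-0.2],"turn": [0,0,0],"gripper": 0.7},{"xyz": [0,0,-0.4],"turn": [0,0,0],"gripper": 0.7},{"xyz": [0,0,-0.53],"turn": [0,0,0],"gripper": 0.7},{"xyz": [0,0,-0.53],"turn": [0,0,0],"gripper": 0.5},{"xyz": [0,0,-0.53],"turn": [0,0,0],"gripper": 0.4},{"xyz": [0,0,-0.53],"turn": [0,0,0],"gripper": 0.25},{"xyz": [0,0,-0.53],"turn": [0,0,0],"gripper": 0.25},{"xyz": [0,0,-0.53],"turn": [0,0,0],"gripper": 0.25}], "squeeze": 12}}

```text
t: 31.45
tool_pos: [0.7007, 0.0877, 0.0122]
tcp_rot: [[0.998, 0.069, 0.002], [0.069, -0.998, 0.0], [0.002, 0.0, -1.0]]
force: [-0.6, -0.3, 3.0]
gripper_width: 0.0333
```

>>> {"fn": "apply_moves", "kwargs": {"targets": [{"xyz": [0,0,0.1],"turn": [0,0,0],"gripper": 0.25},{"xyz": [0,0,0.25],"turn": [0,0,0],"gripper": 0.25},{"xyz": [-0.15,-0.1,0.4],"turn": [0,0,0],"gripper": 0.25},{"xyz": [-0.3,-0.25,0.4],"turn": [0,0,0],"gripper": 0.25},{"xyz": [-0.5,-0.4,0.4],"turn": [0,0,0],"gripper": 0.25},{"xyz": [-0.7,-0.55,0.4],"turn": [0,0,0],"gripper": 0.25},{"xyz": [-0.85,-0.7,0.4],"turn": [0,0,0],"gripper": 0.25},{"xyz": [-1,-0.745,0.4],"turn": [0,0,0],"gripper": 0.25}]}}

```text
t: 32.45
tool_pos: [0.5999, 0.012, 0.0522]
tcp_rot: [[0.998, 0.067, 0.001], [0.067, -0.998, -0.001], [0.001, 0.001, -1.0]]
force: [-0.2, 0.8, 0.4]
gripper_width: 0.0332
```

>>> {"fn": "apply_moves", "kwargs": {"targets": [{"xyz": [-0.08,0,0],"turn": [0,0,0],"gripper": 0.25},{"xyz": [-0.15,0,-0.05],"turn": [0,0,0],"gripper": 0.25},{"xyz": [-0.15,0,-0.15],"turn": [0,0,0],"gripper": 0.25},{"xyz": [-0.15,0,-0.25],"turn": [0,0,0],"gripper": 0.25},{"xyz": [-0.15,0,-0.33],"turn": [0,0,0],"gripper": 0.25},{"xyz": [-0.15,0,-0.38],"turn": [0,0,0],"gripper": 0.25},{"xyz": [-0.15,0,-0.395],"turn": [0,0,0],"gripper": 0.25},{"xyz": [-0.15,0,-0.395],"turn": [0,0,0],"gripper": 0.25}]}}

```text
t: 33.45
tool_pos: [0.585, 0.0133, 0.012]
tcp_rot: [[0.998, 0.069, -0.0], [0.069, -0.998, -0.0], [-0.0, 0.0, -1.0]]
force: [-2.1, -0.4, 3.0]
gripper_width: 0.0333
```

>>> {"fn": "apply_moves", "kwargs": {"targets": [{"xyz": [0,0,0],"turn": [0,0,0],"gripper": 0.6},{"xyz": [0,0,0],"turn": [0,0,0],"gripper": 0.6},{"xyz": [0,0,0.1],"turn": [0,0,0],"gripper": 0.6},{"xyz": [0,0,0.25],"turn": [0,0,0],"gripper": 0.6},{"xyz": [0,0,0.45],"turn": [0,0,0],"gripper": 0.6},{"xyz": [0,0,0.65],"turn": [0,0,0],"gripper": 0.6},{"xyz": [0.1,0,0.85],"turn": [0,0,-0.04],"gripper": 0.7},{"xyz": [0.2,0.1,1],"turn": [0,0,-0.08],"gripper": 0.9}]}}

```text
t: 34.45
tool_pos: [0.606, 0.0222, 0.1142]
tcp_rot: [[0.982, -0.187, 0.003], [-0.187, -0.982, -0.0], [0.003, -0.0, -1.0]]
force: [0.7, 0.3, -1.1]
gripper_width: 0.0638
```

>>> {"fn": "apply_moves", "kwargs": {"targets": [{"xyz": [0.1,0.12,0],"turn": [0,0,-0.04],"gripper": 0.9},{"xyz": [0.2,0.25,0],"turn": [0,0,-0.08],"gripper": 0.9},{"xyz": [0.25,0.38,0],"turn": [0,0,-0.11],"gripper": 0.9},{"xyz": [0.3,0.5,0],"turn": [0,0,-0.11],"gripper": 0.9},{"xyz": [0.3,0.62,0],"turn": [0,0,-0.11],"gripper": 0.9},{"xyz": [0.3,0.75,0],"turn": [0,0,-0.11],"gripper": 0.9},{"xyz": [0.3,0.88,0],"turn": [0,0,-0.11],"gripper": 0.9},{"xyz": [0.3,1,0],"turn": [0,0,-0.11],"gripper": 0.9}]}}

```text
t: 35.45
tool_pos: [0.6349, 0.1242, 0.1118]
tcp_rot: [[0.864, -0.503, -0.0], [-0.503, -0.864, 0.0], [-0.0, 0.0, -1.0]]
force: [0.6, 0.5, 0.1]
gripper_width: 0.0784
```

Run:
```python
from h import *
f=grab('wrist'); s=f['s']; print(s['t'],s['tool_pos'],s['gripper_width'],np.round(s['tcp_rot'],3).tolist()); save(f,'w7',k=1.25)
```

```text
35.45 [0.63488623 0.12416376 0.11178907] 0.07835376891253767 [[0.864, -0.503, -0.0], [-0.503, -0.864, 0.0], [-0.0, 0.0, -1.0]]
```

View pics/w7.png

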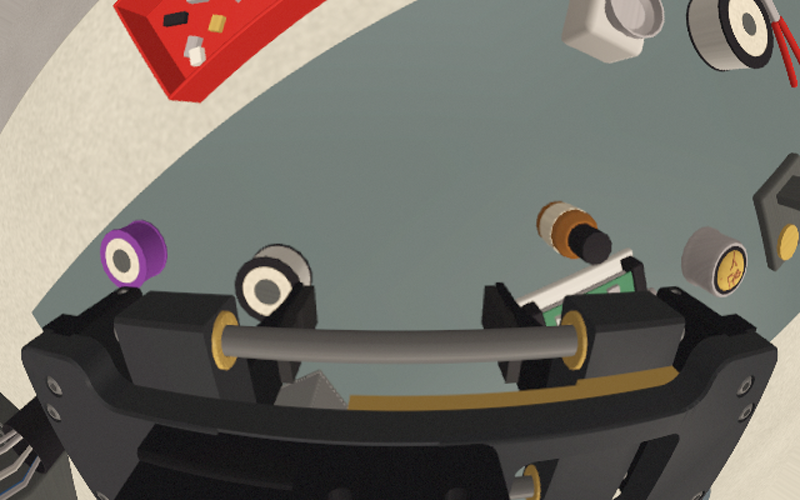

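Run:
```python
from h import *
f=load('wrist')
for n,u,v,z in(('small',267,287,.034),('flux',592,244,.07),('cleaner',728,267,.042),('lidcorner?',318,371,.174)): print(n,at(f,u/1.25,v/1.25,z).round(4))
```

```text
small [0.6582 0.2181 0.034 ]
flux [0.5895 0.0164 0.07  ]
cleaner [ 0.4802 -0.1133  0.042 ]
lidcorner? [0.6512 0.1447 0.174 ]
```

>>> {"fn": "apply_moves", "kwargs": {"targets": [{"xyz": [0.05,0.2,0],"turn": [0,0,0],"gripper": 0.95},{"xyz": [0.12,0.4,0],"turn": [0,0,0],"gripper": 0.95},{"xyz": [0.22,0.6,0],"turn": [0,0,0],"gripper": 0.95},{"xyz": [0.22,0.8,0],"turn": [0,0,0],"gripper": 0.95},{"xyz": [0.22,0.945,0],"turn": [0,0,0],"gripper": 0.95},{"xyz": [0.22,0.945,-0.2],"turn": [0,0,0],"gripper": 0.95},{"xyz": [0.22,0.945,-0.4],"turn": [0,0,0],"gripper": 0.95},{"xyz": [0.22,0.945,-0.6],"turn": [0,0,0],"gripper": 0.95}]}}

```text
t: 36.5
tool_pos: [0.6564, 0.216, 0.0494]
tcp_rot: [[0.863, -0.505, -0.002], [-0.505, -0.863, -0.002], [-0.001, 0.002, -1.0]]
force: [1.0, 0.2, -0.9]
gripper_width: 0.0827
```

>>> {"fn": "apply_moves", "kwargs": {"targets": [{"xyz": [0,0,-0.2],"turn": [0,0,0],"gripper": 0.95},{"xyz": [0,0,-0.42],"turn": [0,0,0],"gripper": 0.95},{"xyz": [0,0,-0.42],"turn": [0,0,0],"gripper": 0.8},{"xyz": [0,0,-0.42],"turn": [0,0,0],"gripper": 0.6},{"xyz": [0,0,-0.42],"turn": [0,0,0],"gripper": 0.4},{"xyz": [0,0,-0.42],"turn": [0,0,0],"gripper": 0.4},{"xyz": [0,0,-0.42],"turn": [0,0,0],"gripper": 0.4},{"xyz": [0,0,-0.42],"turn": [0,0,0],"gripper": 0.4}], "squeeze": 20}}

```text
t: 37.5
tool_pos: [0.6574, 0.2179, 0.0104]
tcp_rot: [[0.864, -0.504, 0.001], [-0.504, -0.864, 0.0], [0.001, -0.001, -1.0]]
force: [-0.0, 1.0, 3.4]
gripper_width: 0.0485
```

Run:
```python
from h import *
f=grab('wrist'); save(f,'w8',(150,130,500,320),2.2)
```

```text
(no output)
```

View pics/w8.png

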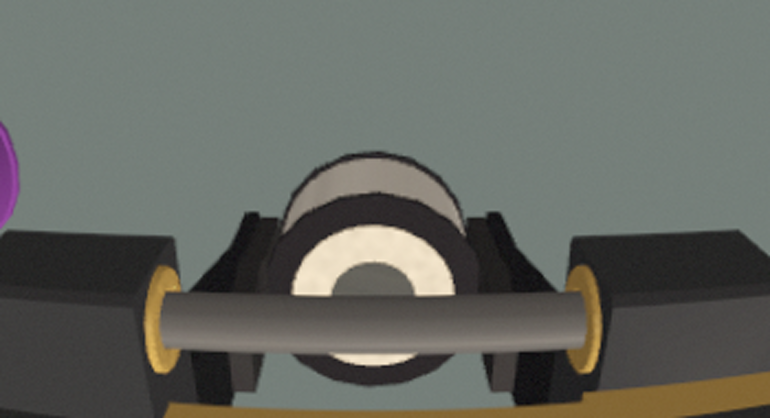

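>>> {"fn": "apply_moves", "kwargs": {"targets": [{"xyz": [0,0,0.15],"turn": [0,0,0],"gripper": 0.4},{"xyz": [0,0,0.3],"turn": [0,0,0],"gripper": 0.4},{"xyz": [0,-0.1,0.5],"turn": [0,0,0],"gripper": 0.4},{"xyz": [0,-0.25,0.7],"turn": [0,0,0],"gripper": 0.4},{"xyz": [0,-0.4,0.9],"turn": [0,0,0],"gripper": 0.4},{"xyz": [0,-0.6,1],"turn": [0,0,0],"gripper": 0.4},{"xyz": [0,-0.8,1],"turn": [0,0,0],"gripper": 0.4},{"xyz": [0,-1,1],"turn": [0,0,0],"gripper": 0.4}]}}

```text
t: 38.55
tool_pos: [0.6564, 0.1156, 0.109]
tcp_rot: [[0.864, -0.504, -0.002], [-0.504, -0.864, -0.001], [-0.001, 0.001, -1.0]]
force: [-0.2, -0.6, -1.6]
gripper_width: 0.0481
```

>>> {"fn": "apply_moves", "kwargs": {"targets": [{"xyz": [0,-0.12,0],"turn": [0,0,0],"gripper": 0.4},{"xyz": [0,-0.25,0],"turn": [0,0,0],"gripper": 0.4},{"xyz": [0,-0.38,0],"turn": [0,0,0],"gripper": 0.4},{"xyz": [0,-0.5,0],"turn": [0,0,0],"gripper": 0.4},{"xyz": [0,-0.62,0],"turn": [0,0,0],"gripper": 0.4},{"xyz": [0,-0.75,0],"turn": [0,0,0],"gripper": 0.4},{"xyz": [0,-0.88,0],"turn": [0,0,0],"gripper": 0.4},{"xyz": [0,-1,0],"turn": [0,0,0],"gripper": 0.4}]}}

```text
t: 39.55
tool_pos: [0.6571, 0.0167, 0.1098]
tcp_rot: [[0.864, -0.504, 0.0], [-0.504, -0.864, -0.0], [0.0, 0.0, -1.0]]
force: [0.4, 0.1, -2.2]
gripper_width: 0.0488
```

>>> {"fn": "apply_moves", "kwargs": {"targets": [{"xyz": [0,-0.12,0],"turn": [0,0,0],"gripper": 0.4},{"xyz": [0,-0.25,0],"turn": [0,0,0],"gripper": 0.4},{"xyz": [0,-0.38,0],"turn": [0,0,0],"gripper": 0.4},{"xyz": [0,-0.5,0],"turn": [0,0,0],"gripper": 0.4},{"xyz": [0,-0.62,0],"turn": [0,0,0],"gripper": 0.4},{"xyz": [0,-0.75,0],"turn": [0,0,0],"gripper": 0.4},{"xyz": [0,-0.88,0],"turn": [0,0,0],"gripper": 0.4},{"xyz": [0,-1,0],"turn": [0,0,0],"gripper": 0.4}]}}

```text
t: 40.55
tool_pos: [0.657, -0.0833, 0.1098]
tcp_rot: [[0.864, -0.504, 0.0], [-0.504, -0.864, -0.0], [0.0, 0.0, -1.0]]
force: [0.3, -0.1, -1.8]
gripper_width: 0.0486
```

Run:
```python
from h import *
f=grab('wrist'); s=f['s']; print(s['t'],s['tool_pos'],s['gripper_width'],np.round(s['tcp_rot'],3).tolist()); save(f,'w9',k=1.25)
```

```text
40.55 [ 0.65703726 -0.08329697  0.10975726] 0.048572684693864054 [[0.864, -0.504, 0.0], [-0.504, -0.864, -0.0], [0.0, 0.0, -1.0]]
```

View pics/w9.png

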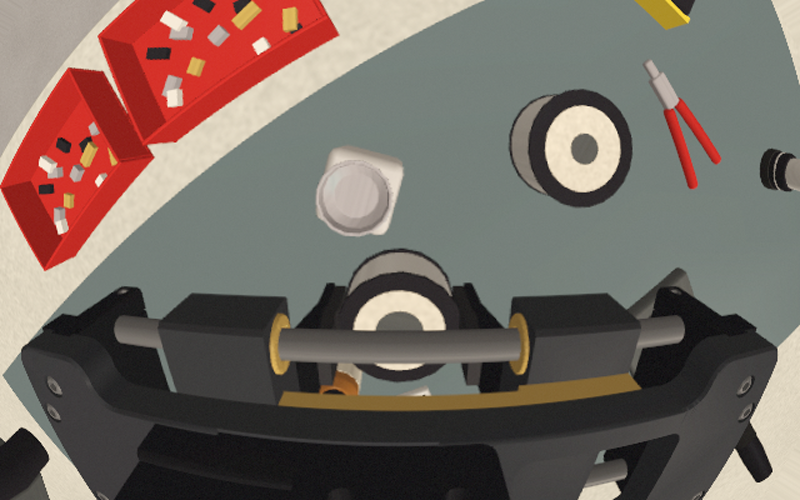

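Run:
```python
from h import *
f=load('wrist')
for n,u,v,z in(('big',578,148,.046),('bighole',585,149,.046),('held',400,328,.1332),('eye',785,170,.045)): print(n,at(f,u/1.25,v/1.25,z).round(4))
```

```text
big [ 0.6622 -0.2152  0.046 ]
bighole [ 0.6594 -0.2194  0.046 ]
held [ 0.6558 -0.0828  0.1332]
eye [ 0.5498 -0.4196  0.045 ]
```

>>> {"fn": "apply_moves", "kwargs": {"targets": [{"xyz": [0,-0.12,0],"turn": [0,0,0],"gripper": 0.4},{"xyz": [0,-0.25,0],"turn": [0,0,0],"gripper": 0.4},{"xyz": [0,-0.38,0],"turn": [0,0,0],"gripper": 0.4},{"xyz": [0,-0.5,0],"turn": [0,0,0],"gripper": 0.4},{"xyz": [0,-0.62,0],"turn": [0,0,0],"gripper": 0.4},{"xyz": [0,-0.75,0],"turn": [0,0,0],"gripper": 0.4},{"xyz": [0,-0.88,0],"turn": [0,0,0],"gripper": 0.4},{"xyz": [0,-1,0],"turn": [0,0,0],"gripper": 0.4}]}}

```text
t: 41.6
tool_pos: [0.657, -0.1833, 0.1098]
tcp_rot: [[0.864, -0.504, -0.0], [-0.504, -0.864, -0.0], [0.0, 0.0, -1.0]]
force: [0.0, 0.4, -1.1]
gripper_width: 0.0486
```

>>> {"fn": "apply_moves", "kwargs": {"targets": [{"xyz": [0.02,-0.15,0],"turn": [0,0,0],"gripper": 0.4},{"xyz": [0.035,-0.3,0],"turn": [0,0,0],"gripper": 0.4},{"xyz": [0.035,-0.36,-0.1],"turn": [0,0,0],"gripper": 0.4},{"xyz": [0.035,-0.36,-0.2],"turn": [0,0,0],"gripper": 0.4},{"xyz": [0.035,-0.36,-0.3],"turn": [0,0,0],"gripper": 0.4},{"xyz": [0.035,-0.36,-0.4],"turn": [0,0,0],"gripper": 0.4},{"xyz": [0.035,-0.36,-0.46],"turn": [0,0,0],"gripper": 0.4},{"xyz": [0.035,-0.36,-0.5],"turn": [0,0,0],"gripper": 0.4}]}}

```text
t: 42.6
tool_pos: [0.6605, -0.218, 0.0593]
tcp_rot: [[0.864, -0.503, -0.0], [-0.503, -0.864, 0.0], [-0.0, 0.0, -1.0]]
force: [0.0, -1.1, -1.5]
gripper_width: 0.0481
```

Run:
```python
from h import *
f=grab('wrist'); s=f['s']; print(s['t'],s['tool_pos'],s['force']); save(f,'w10',(200,130,440,310),3)
```

```text
42.6 [ 0.6605363  -0.21802799  0.05932606] [ 0.00705811 -1.14384005 -1.50289251]
```

View pics/w10.png

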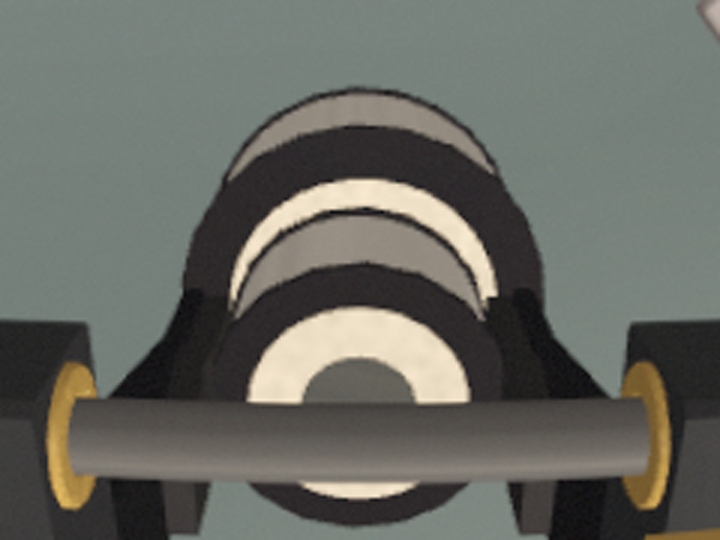

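Run:
```python
from h import *
f=load('wrist'); s=f['s']; R=np.array(s['tcp_rot']); T=np.array(s['tool_pos'])
q=lambda u,v,z:(R.T@(at(f,200+u/3,130+v/3,z)-T)*1e3).round(1)
print('big back',q(362,126,.046),'small bottom back',q(362,208,.049),'big L/R',q(185,280,.046),q(543,280,.046), 'small top front',q(360,524,.083),'small top back',q(360,264,.083))
```

```text
big back [37.6  0.6 13.3] small bottom back [21.9  0.6 10.3] big L/R [  5.4 -35.8  13.3] [ 5.3 38.1 13.3] small top front [-28.2   0.2 -23.7] small top back [ 23.1   0.2 -23.7]
```

>>> {"fn": "apply_moves", "kwargs": {"targets": [{"xyz": [0.025,-0.015,0],"turn": [0,0,0],"gripper": 0.4},{"xyz": [0.025,-0.015,-0.015],"turn": [0,0,0],"gripper": 0.4},{"xyz": [0.025,-0.015,-0.03],"turn": [0,0,0],"gripper": 0.4},{"xyz": [0.025,-0.015,-0.03],"turn": [0,0,0],"gripper": 0.4},{"xyz": [0.025,-0.015,-0.03],"turn": [0,0,0],"gripper": 0.4},{"xyz": [0.025,-0.015,-0.03],"turn": [0,0,0],"gripper": 0.4},{"xyz": [0.025,-0.015,-0.03],"turn": [0,0,0],"gripper": 0.4},{"xyz": [0.025,-0.015,-0.03],"turn": [0,0,0],"gripper": 0.4}]}}

```text
t: 43.65
tool_pos: [0.6631, -0.2198, 0.0568]
tcp_rot: [[0.864, -0.504, 0.0], [-0.504, -0.864, -0.0], [0.0, 0.0, -1.0]]
force: [0.2, -0.0, -2.2]
gripper_width: 0.0485
```

>>> {"fn": "apply_moves", "kwargs": {"targets": [{"xyz": [0,0,-0.01],"turn": [0,0,0],"gripper": 0.4},{"xyz": [0,0,-0.015],"turn": [0,0,0],"gripper": 0.4},{"xyz": [0,0,-0.015],"turn": [0,0,0],"gripper": 0.6},{"xyz": [0,0,-0.015],"turn": [0,0,0],"gripper": 0.8},{"xyz": [0,0,-0.015],"turn": [0,0,0],"gripper": 0.8},{"xyz": [0,0,-0.015],"turn": [0,0,0],"gripper": 0.8},{"xyz": [0,0,0.15],"turn": [0,0,0],"gripper": 0.8},{"xyz": [0,0,0.35],"turn": [0,0,0],"gripper": 0.8}]}}

```text
t: 44.65
tool_pos: [0.6632, -0.2198, 0.0931]
tcp_rot: [[0.864, -0.504, 0.0], [-0.504, -0.864, -0.0], [0.0, -0.0, -1.0]]
force: [-1.0, 0.7, -0.1]
gripper_width: 0.0695
```

>>> {"fn": "apply_moves", "kwargs": {"targets": [{"xyz": [0,0,0.2],"turn": [0,0,0],"gripper": 0.8},{"xyz": [0,0,0.4],"turn": [0,0,0],"gripper": 0.8},{"xyz": [-0.15,-0.15,0.5],"turn": [0,0,0.03],"gripper": 0.8},{"xyz": [-0.35,-0.3,0.5],"turn": [0,0,0.06],"gripper": 0.7},{"xyz": [-0.5,-0.5,0.5],"turn": [0,0,0.09],"gripper": 0.7},{"xyz": [-0.7,-0.7,0.5],"turn": [0,0,0.12],"gripper": 0.7},{"xyz": [-0.85,-0.85,0.5],"turn": [0,0,0.15],"gripper": 0.7},{"xyz": [-1,-1,0.5],"turn": [0,0,0.168],"gripper": 0.7}]}}

```text
t: 45.65
tool_pos: [0.5626, -0.3206, 0.143]
tcp_rot: [[1.0, 0.002, 0.001], [0.002, -1.0, -0.001], [0.001, 0.001, -1.0]]
force: [0.7, -0.2, 0.5]
gripper_width: 0.0612
```

Run:
```python
from h import *
f=grab('wrist'); s=f['s']; print(s['t'],s['tool_pos'],s['gripper_width'],np.round(s['tcp_rot'],3).tolist()); save(f,'w11',k=1.25)
np.save('pics/wE.npy',f,allow_pickle=True)
```

```text
45.65 [ 0.56262261 -0.32061279  0.14304364] 0.061199023186565296 [[1.0, 0.002, 0.001], [0.002, -1.0, -0.001], [0.001, 0.001, -1.0]]
```

View pics/w11.png

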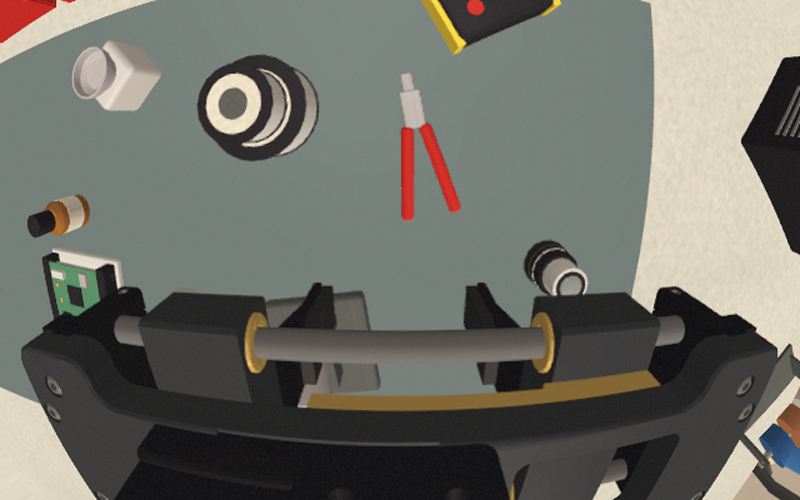

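Run:
```python
from h import *
f=load('wE')
for n,u,v,z in(('small',232,104,.080),('eyetop',571,283,.056),('flux',42,224,.07)): print(n,at(f,u/1.25,v/1.25,z).round(4))
# predicted outline of stack to compare: big bottom rear/right edges
for n,X in(('big right bottom',(.66,-.219-.038,0)),('big back top',(.698,-.219,.046)),('big left top',(.66,-.181,.046)),('big right top',(.66,-.257,.046)),('big front top',(.622,-.219,.046))): print(n,(proj(f,X)*1.25).round(0))
```

```text
small [ 0.6606 -0.2177  0.08  ]
eyetop [ 0.5344 -0.4484  0.056 ]
flux [ 0.5867 -0.0016  0.07  ]
big right bottom [319. 107.]
big back top [254.  54.]
big left top [206. 112.]
big right top [306. 103.]
big front top [255. 161.]
```

>>> {"fn": "apply_moves", "kwargs": {"targets": [{"xyz": [-0.05,-0.12,0],"turn": [0,0,0],"gripper": 0.7},{"xyz": [-0.1,-0.25,0],"turn": [0,0,0],"gripper": 0.7},{"xyz": [-0.15,-0.38,0],"turn": [0,0,0],"gripper": 0.7},{"xyz": [-0.2,-0.5,0],"turn": [0,0,0],"gripper": 0.7},{"xyz": [-0.25,-0.62,0],"turn": [0,0,0],"gripper": 0.7},{"xyz": [-0.306,-0.75,0],"turn": [0,0,0],"gripper": 0.7},{"xyz": [-0.306,-0.88,0],"turn": [0,0,0],"gripper": 0.7},{"xyz": [-0.306,-1,0],"turn": [0,0,0],"gripper": 0.7}]}}

```text
t: 46.7
tool_pos: [0.5325, -0.4207, 0.1418]
tcp_rot: [[1.0, -0.0, 0.0], [-0.0, -1.0, -0.0], [0.0, 0.0, -1.0]]
force: [-0.6, -0.7, -0.1]
gripper_width: 0.0609
```

Run:
```python
from h import *
f=grab('wrist'); s=f['s']; print(s['t'],s['tool_pos'])
print('pred',proj(f,(.532,-.448,.056)))
im=f['img']; hsv=cv2.cvtColor(im,cv2.COLOR_RGB2HSV)
u,v=proj(f,(.532,-.448,.056)).astype(int); c=im[v-40:v+25,u-40:u+40].astype(int)
g=c.mean(2); m=(g>150).astype(np.uint8)
n,l,st,ce=cv2.connectedComponentsWithStats(m)
for i in range(1,n):
    if st[i][4]>20: print(st[i].tolist(),(ce[i]+[u-40,v-40]).round(1))
np.set_printoptions(linewidth=250); print(g[::3,::3].astype(int))
```

```text
46.7 [ 0.53251133 -0.42074988  0.14181098]
pred [352.71229091 198.49858868]
[23, 23, 36, 35, 289] [351.8 198.1]
[38, 45, 9, 6, 41] [354.2 205.6]
[[115 115 114 116 116 114 116 116 115 116 115 115 117 115 116 117 116 116 116 115 116 115 116 115 116 117 115]
 [114 115 116 114 114 116 116 116 117 114 115 116 116 115 115 115 116 116 116 116 116 115 115 116 116 117 117]
 [115 114 115 115 115 115 115 115 115  93  40  28  29  30  88 108 116 115 115 115 116 116 116 114 114 114 115]
 [115 114 116 114 115 115 115 114  32  36  41  36  30  31  39  30  90 113 115 116 114 115 116 117 115 113 115]
 [114 115 115 115 116 116 109  29  42 121  75  33  24  22  70 120  68  80 116 116 116 114 115 115 115 116 115]
 [115 115 114 116 115 115  32  43  69  28  27  27  34  35  28  27  41  86 116 115 115 115 114 115 114 114 115]
 [115 114 116 115 114 113  42 144  26  25  40  86 101 118  92  56  36  25  76 115 116 116 114 114 115 114 115]
 [114 115 116 115 115  62  61  22  30  42 125 130 132 132 132 132 106  36  37 114 115 115 115 115 115 116 115]
 [113 114 115 115 115  42  95  30  61 127 131 134 153 168 179 158 1
[... 787 characters left out ...]
 168 116 117 118 115 117 117 116]
 [116 116 115 116 116 117 115 115 141 211  43 111 146 152 159 155 106  43 207 116 116 115 115 115 117 115 117]
 [117 116 116 116 116 116 117 116 118 190 170  42  82 114 126  50  40 188 157 117 117 116 116 115 117 117 117]
 [115 117 117 116 117 116 116 116 116 117 154 210  98  63  73 144 213 131 117 116 117 117 117 118 116 117 117]
 [116 116 117 114 115 116 118 115 117 116 116 117 148 190 173 139 116 115 116 116 116 116 116 115 115 115 116]
 [117 115 118 116 116 117 115 117 116 116 116 116 117 116 115 116 115 116 117 117 117 116 117 117 119 117 117]
 [119 117 116 117 117 116 117 116 118 116 117 118 116 117 117 116 117 117 117 117 116 117 117 117 117 116 118]]
```

>>> {"fn": "apply_moves", "kwargs": {"targets": [{"xyz": [0,-0.15,0],"turn": [0,0,0],"gripper": 0.7},{"xyz": [0,-0.273,-0.1],"turn": [0,0,0],"gripper": 0.7},{"xyz": [0,-0.273,-0.3],"turn": [0,0,0],"gripper": 0.7},{"xyz": [0,-0.273,-0.5],"turn": [0,0,0],"gripper": 0.7},{"xyz": [0,-0.273,-0.7],"turn": [0,0,0],"gripper": 0.7},{"xyz": [0,-0.273,-0.85],"turn": [0,0,0],"gripper": 0.7},{"xyz": [0,-0.273,-1],"turn": [0,0,0],"gripper": 0.7},{"xyz": [0,-0.273,-1],"turn": [0,0,0],"gripper": 0.7}]}}

```text
t: 47.75
tool_pos: [0.5317, -0.4464, 0.0402]
tcp_rot: [[1.0, 0.0, -0.002], [0.0, -1.0, 0.002], [-0.002, -0.002, -1.0]]
force: [-0.6, 0.1, -0.9]
gripper_width: 0.061
```

>>> {"fn": "apply_moves", "kwargs": {"targets": [{"xyz": [0,0,-0.08],"turn": [0,0,0],"gripper": 0.7},{"xyz": [0,0,-0.08],"turn": [0,0,0],"gripper": 0.5},{"xyz": [0,0,-0.08],"turn": [0,0,0],"gripper": 0.4},{"xyz": [0,0,-0.08],"turn": [0,0,0],"gripper": 0.2},{"xyz": [0,0,-0.08],"turn": [0,0,0],"gripper": 0.2},{"xyz": [0,0,-0.08],"turn": [0,0,0],"gripper": 0.2},{"xyz": [0,0,-0.08],"turn": [0,0,0],"gripper": 0.2},{"xyz": [0,0,-0.08],"turn": [0,0,0],"gripper": 0.2}], "squeeze": 20}}

```text
t: 48.75
tool_pos: [0.5326, -0.4474, 0.0341]
tcp_rot: [[1.0, -0.0, 0.001], [-0.0, -1.0, -0.001], [0.001, 0.001, -1.0]]
force: [0.4, 0.1, 2.2]
gripper_width: 0.0293
```

>>> {"fn": "apply_moves", "kwargs": {"targets": [{"xyz": [0,0,0.08],"turn": [0,0,0],"gripper": 0.2},{"xyz": [0,0,0.2],"turn": [0,0,0],"gripper": 0.2},{"xyz": [0,0.02,0.35],"turn": [0,0,0],"gripper": 0.2},{"xyz": [0,0.08,0.5],"turn": [0,0,0],"gripper": 0.2},{"xyz": [0,0.18,0.65],"turn": [0,0,0],"gripper": 0.2},{"xyz": [0,0.3,0.8],"turn": [0,0,0],"gripper": 0.2},{"xyz": [0,0.45,0.9],"turn": [0,0,0],"gripper": 0.2},{"xyz": [0,0.6,1],"turn": [0,0,0],"gripper": 0.2}]}}

```text
t: 49.75
tool_pos: [0.5325, -0.3855, 0.1344]
tcp_rot: [[1.0, 0.001, -0.0], [0.001, -1.0, 0.0], [-0.0, -0.0, -1.0]]
force: [0.3, -0.6, -0.8]
gripper_width: 0.0296
```

>>> {"fn": "apply_moves", "kwargs": {"targets": [{"xyz": [0,0.12,0.15],"turn": [0,0,0.025],"gripper": 0.2},{"xyz": [0,0.25,0.3],"turn": [0,0,0.05],"gripper": 0.2},{"xyz": [0,0.38,0.45],"turn": [0,0,0.075],"gripper": 0.2},{"xyz": [0,0.5,0.6],"turn": [0,0,0.1],"gripper": 0.2},{"xyz": [0,0.62,0.6],"turn": [0,0,0.125],"gripper": 0.2},{"xyz": [0,0.75,0.6],"turn": [0,0,0.15],"gripper": 0.2},{"xyz": [0,0.88,0.6],"turn": [0,0,0.175],"gripper": 0.2},{"xyz": [0,1,0.6],"turn": [0,0,0.2],"gripper": 0.2}]}}

```text
t: 50.75
tool_pos: [0.5322, -0.2856, 0.1938]
tcp_rot: [[0.807, 0.591, -0.0], [0.591, -0.807, 0.0], [-0.0, -0.0, -1.0]]
force: [0.7, 1.4, -1.1]
gripper_width: 0.0296
```

>>> {"fn": "apply_moves", "kwargs": {"targets": [{"xyz": [0,0.12,0],"turn": [0,0,0.025],"gripper": 0.2},{"xyz": [0,0.25,0],"turn": [0,0,0.05],"gripper": 0.2},{"xyz": [0,0.38,0],"turn": [0,0,0.075],"gripper": 0.2},{"xyz": [0,0.5,0],"turn": [0,0,0.1],"gripper": 0.2},{"xyz": [0,0.62,0],"turn": [0,0,0.125],"gripper": 0.2},{"xyz": [0,0.75,0],"turn": [0,0,0.15],"gripper": 0.2},{"xyz": [0,0.88,0],"turn": [0,0,0.175],"gripper": 0.2},{"xyz": [0,1,0],"turn": [0,0,0.2],"gripper": 0.2}]}}

```text
t: 51.75
tool_pos: [0.532, -0.1858, 0.1938]
tcp_rot: [[0.306, 0.952, -0.001], [0.952, -0.306, -0.0], [-0.0, -0.001, -1.0]]
force: [-0.5, 0.3, -0.3]
gripper_width: 0.0295
```

>>> {"fn": "apply_moves", "kwargs": {"targets": [{"xyz": [0,0.12,0],"turn": [0,0,0.025],"gripper": 0.2},{"xyz": [0,0.25,0],"turn": [0,0,0.05],"gripper": 0.2},{"xyz": [0,0.38,0],"turn": [0,0,0.075],"gripper": 0.2},{"xyz": [0,0.5,0],"turn": [0,0,0.1],"gripper": 0.2},{"xyz": [0,0.62,0],"turn": [0,0,0.125],"gripper": 0.2},{"xyz": [0,0.75,0],"turn": [0,0,0.15],"gripper": 0.2},{"xyz": [0,0.88,0],"turn": [0,0,0.175],"gripper": 0.2},{"xyz": [0,1,0],"turn": [0,0,0.2],"gripper": 0.2}]}}

```text
t: 52.75
tool_pos: [0.5318, -0.086, 0.1938]
tcp_rot: [[-0.312, 0.95, -0.0], [0.95, 0.312, -0.0], [-0.0, -0.001, -1.0]]
force: [-0.1, 0.2, -0.1]
gripper_width: 0.0296
```

>>> {"fn": "apply_moves", "kwargs": {"targets": [{"xyz": [0,0.12,0],"turn": [0,0,0.025],"gripper": 0.2},{"xyz": [0,0.25,0],"turn": [0,0,0.05],"gripper": 0.2},{"xyz": [0,0.38,0],"turn": [0,0,0.075],"gripper": 0.2},{"xyz": [0,0.5,0],"turn": [0,0,0.1],"gripper": 0.2},{"xyz": [0,0.62,0],"turn": [0,0,0.125],"gripper": 0.2},{"xyz": [0,0.75,0],"turn": [0,0,0.15],"gripper": 0.2},{"xyz": [0,0.88,0],"turn": [0,0,0.175],"gripper": 0.2},{"xyz": [0,1,0],"turn": [0,0,0.2],"gripper": 0.2}]}}

```text
t: 53.75
tool_pos: [0.5318, 0.0139, 0.1938]
tcp_rot: [[-0.811, 0.585, -0.0], [0.585, 0.811, -0.001], [-0.0, -0.001, -1.0]]
force: [0.2, -0.3, -1.4]
gripper_width: 0.0294
```

>>> {"fn": "apply_moves", "kwargs": {"targets": [{"xyz": [0,0.12,0],"turn": [0,0,0.025],"gripper": 0.2},{"xyz": [0,0.25,0],"turn": [0,0,0.05],"gripper": 0.2},{"xyz": [0,0.38,0],"turn": [0,0,0.075],"gripper": 0.2},{"xyz": [0,0.5,0],"turn": [0,0,0.1],"gripper": 0.2},{"xyz": [0,0.62,0],"turn": [0,0,0.125],"gripper": 0.2},{"xyz": [0,0.75,0],"turn": [0,0,0.15],"gripper": 0.2},{"xyz": [0,0.88,0],"turn": [0,0,0.175],"gripper": 0.2},{"xyz": [0,1,0],"turn": [0,0,0.187],"gripper": 0.2}]}}

```text
t: 54.75
tool_pos: [0.5318, 0.1137, 0.1938]
tcp_rot: [[-0.999, 0.039, -0.0], [0.039, 0.999, -0.001], [0.0, -0.001, -1.0]]
force: [1.1, -0.4, -1.0]
gripper_width: 0.0294
```

>>> {"fn": "apply_moves", "kwargs": {"targets": [{"xyz": [-0.02,0.12,0],"turn": [0,0,0],"gripper": 0.2},{"xyz": [-0.04,0.25,0],"turn": [0,0,0],"gripper": 0.2},{"xyz": [-0.06,0.38,0],"turn": [0,0,0],"gripper": 0.2},{"xyz": [-0.08,0.5,0],"turn": [0,0,0],"gripper": 0.2},{"xyz": [-0.1,0.62,0],"turn": [0,0,0],"gripper": 0.2},{"xyz": [-0.118,0.75,0],"turn": [0,0,0],"gripper": 0.2},{"xyz": [-0.118,0.88,0],"turn": [0,0,0],"gripper": 0.2},{"xyz": [-0.118,1,0],"turn": [0,0,0],"gripper": 0.2}]}}

```text
t: 55.75
tool_pos: [0.5207, 0.2138, 0.1938]
tcp_rot: [[-0.999, 0.041, 0.0], [0.041, 0.999, 0.0], [-0.0, 0.0, -1.0]]
force: [0.6, 0.9, -0.6]
gripper_width: 0.0294
```

>>> {"fn": "apply_moves", "kwargs": {"targets": [{"xyz": [0,0.12,0],"turn": [0,0,0],"gripper": 0.2},{"xyz": [0,0.25,0],"turn": [0,0,0],"gripper": 0.2},{"xyz": [0,0.38,0],"turn": [0,0,0],"gripper": 0.2},{"xyz": [0,0.5,0],"turn": [0,0,0],"gripper": 0.2},{"xyz": [0,0.65,0],"turn": [0,0,0],"gripper": 0.2},{"xyz": [0,0.79,-0.1],"turn": [0,0,0],"gripper": 0.2},{"xyz": [0,0.79,-0.3],"turn": [0,0,0],"gripper": 0.2},{"xyz": [0,0.79,-0.45],"turn": [0,0,0],"gripper": 0.2}]}}

```text
t: 56.75
tool_pos: [0.5201, 0.2908, 0.1464]
tcp_rot: [[-0.999, 0.041, -0.002], [0.041, 0.999, -0.002], [0.002, -0.002, -1.0]]
force: [0.4, -0.5, -1.1]
gripper_width: 0.0293
```

Run:
```python
from h import *
f=grab('scene'); w=grab('wrist'); s=w['s']; print(s['t'],s['tool_pos'],s['force'])
a=cv2.resize(f['img'][100:270,290:490],(600,510)); b=cv2.resize(w['img'],(600,375))[:,:]
im=np.zeros((600,800,3),np.uint8); im[:300,:353]=cv2.resize(a,(353,300)); im[:300,360:800]=cv2.resize(w['img'],(440,300)); 
t=grab('top'); im[300:600]=cv2.resize(t['img'][150:285,150:450],(800,300)); cv2.imwrite('pics/z.png',im[:,:,::-1])
print(proj(w,(.5253,.2932,.0)),proj(w,(.48,.293,.064)))
```

```text
56.8 [0.51934926 0.28976851 0.14460821] [ 0.25457339 -1.23907147 -1.45369463]
[322.16374358 189.56756672] [320.19423169 155.86458992]
```

View pics/z.png

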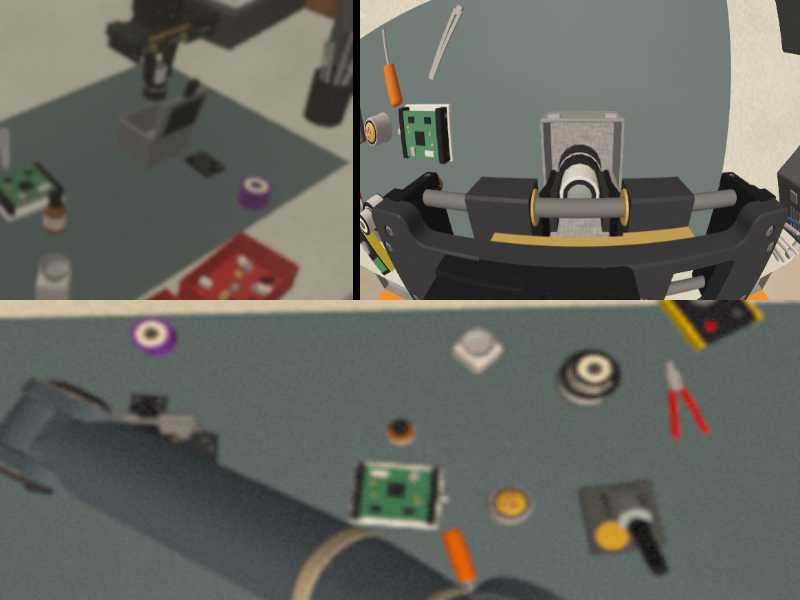

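The eyepiece hangs over the open case, roughly centred. Wrist inset: the case interior spans 541–625 and the eyepiece is at 579. Top inset: flux at (400,427), cleaner at (510,503), stacked reel at (594,369). Next I'll lower the eyepiece.

>>> {"fn": "apply_moves", "kwargs": {"targets": [{"xyz": [0,0,-0.12],"turn": [0,0,0],"gripper": 0.2},{"xyz": [0,0,-0.24],"turn": [0,0,0],"gripper": 0.2},{"xyz": [0,0,-0.36],"turn": [0,0,0],"gripper": 0.2},{"xyz": [0,0,-0.5],"turn": [0,0,0],"gripper": 0.2},{"xyz": [0,0,-0.62],"turn": [0,0,0],"gripper": 0.2},{"xyz": [0,0,-0.74],"turn": [0,0,0],"gripper": 0.2},{"xyz": [0,0,-0.86],"turn": [0,0,0],"gripper": 0.2},{"xyz": [0,0,-0.95],"turn": [0,0,0],"gripper": 0.2}]}}

```text
t: 57.9
tool_pos: [0.5205, 0.2918, 0.0529]
tcp_rot: [[-0.999, 0.041, -0.0], [0.041, 0.999, -0.0], [0.0, -0.0, -1.0]]
force: [1.1, 0.0, 0.1]
gripper_width: 0.0297
```

Run:
```python
from h import *
f=load('top'); s=ctrl.observe(); print(s['tool_pos'],s['force'])
P=dict(flux=(400,425,.07),cl=(511,503,.046),small=(594,369,.08),h1=(360,463,.03),h2=(441,466,.03),h3=(437,527,.03),h4=(351,523,.03),s1=(580,489,.016),s2=(653,480,.016),s4=(590,556,.016))
for k,(u,v,z) in P.items(): print(k,at(f,150+u/2.6667,150+(v-300)/2.2222,z).round(4))
```

```text
[0.52054675 0.29184415 0.05291011] [1.14066484 0.02740371 0.09502709]
flux [0.5867 0.0109 0.07  ]
cl [ 0.475  -0.1179  0.046 ]
small [ 0.6601 -0.2209  0.08  ]
h1 [0.5386 0.0612 0.03  ]
h2 [ 0.5318 -0.0367  0.03  ]
h3 [ 0.4441 -0.0295  0.03  ]
h4 [0.4523 0.0732 0.03  ]
s1 [ 0.4956 -0.205   0.016 ]
s2 [ 0.5066 -0.2944  0.016 ]
s4 [ 0.3989 -0.212   0.016 ]
```

>>> {"fn": "apply_moves", "kwargs": {"targets": [{"xyz": [0,0,-0.05],"turn": [0,0,0],"gripper": 0.2},{"xyz": [0,0,-0.09],"turn": [0,0,0],"gripper": 0.2},{"xyz": [0,0,-0.12],"turn": [0,0,0],"gripper": 0.2},{"xyz": [0,0,-0.13],"turn": [0,0,0],"gripper": 0.2},{"xyz": [0,0,-0.14],"turn": [0,0,0],"gripper": 0.2},{"xyz": [0,0,-0.145],"turn": [0,0,0],"gripper": 0.2},{"xyz": [0,0,-0.145],"turn": [0,0,0],"gripper": 0.2},{"xyz": [0,0,-0.145],"turn": [0,0,0],"gripper": 0.2}]}}

```text
t: 58.9
tool_pos: [0.5207, 0.292, 0.0393]
tcp_rot: [[-0.999, 0.041, 0.0], [0.041, 0.999, 0.0], [-0.0, 0.0, -1.0]]
force: [0.0, 0.0, 0.2]
gripper_width: 0.0294
```

>>> {"fn": "apply_moves", "kwargs": {"targets": [{"xyz": [0,0,-0.01],"turn": [0,0,0],"gripper": 0.2},{"xyz": [0,0,-0.01],"turn": [0,0,0],"gripper": 0.2},{"xyz": [0,0,-0.01],"turn": [0,0,0],"gripper": 0.2},{"xyz": [0,0,-0.01],"turn": [0,0,0],"gripper": 0.2},{"xyz": [0,0,-0.01],"turn": [0,0,0],"gripper": 0.2},{"xyz": [0,0,-0.01],"turn": [0,0,0],"gripper": 0.2},{"xyz": [0,0,-0.01],"turn": [0,0,0],"gripper": 0.2},{"xyz": [0,0,-0.01],"turn": [0,0,0],"gripper": 0.2}]}}

```text
t: 59.9
tool_pos: [0.5206, 0.2919, 0.0383]
tcp_rot: [[-0.999, 0.041, -0.0], [0.041, 0.999, 0.0], [0.0, 0.0, -1.0]]
force: [-1.0, 0.5, -0.8]
gripper_width: 0.0294
```

>>> {"fn": "apply_moves", "kwargs": {"targets": [{"xyz": [0,0,0],"turn": [0,0,0],"gripper": 0.4},{"xyz": [0,0,0],"turn": [0,0,0],"gripper": 0.5},{"xyz": [0,0,0],"turn": [0,0,0],"gripper": 0.5},{"xyz": [0,0,0],"turn": [0,0,0],"gripper": 0.5},{"xyz": [0,0,0.1],"turn": [0,0,0],"gripper": 0.5},{"xyz": [0,0,0.25],"turn": [0,0,0],"gripper": 0.5},{"xyz": [0,0,0.45],"turn": [0,0,0],"gripper": 0.5},{"xyz": [0,0,0.7],"turn": [0,0,0],"gripper": 0.5}]}}

```text
t: 60.9
tool_pos: [0.5207, 0.2921, 0.1101]
tcp_rot: [[-0.999, 0.041, 0.0], [0.041, 0.999, 0.0], [-0.0, 0.0, -1.0]]
force: [0.5, -0.3, -0.7]
gripper_width: 0.0432
```

>>> {"fn": "apply_moves", "kwargs": {"targets": [{"xyz": [0,0,0.2],"turn": [0,0,0],"gripper": 0.4},{"xyz": [0,0,0.4],"turn": [0,0,0],"gripper": 0.2},{"xyz": [0,0,0.6],"turn": [0,0,0],"gripper": 0},{"xyz": [0,0,0.8],"turn": [0,0,0],"gripper": 0},{"xyz": [0,0,1],"turn": [0,0,0],"gripper": 0},{"xyz": [0.1,0,1],"turn": [0,0,0],"gripper": 0},{"xyz": [0.25,0,1],"turn": [0,0,0],"gripper": 0},{"xyz": [0.4,0,1],"turn": [0,0,0],"gripper": 0}]}}

```text
t: 61.9
tool_pos: [0.5619, 0.2912, 0.2071]
tcp_rot: [[-0.999, 0.042, -0.001], [0.042, 0.999, -0.001], [0.001, -0.001, -1.0]]
force: [-0.2, -0.2, -0.6]
gripper_width: 0.0004
```

>>> {"fn": "apply_moves", "kwargs": {"targets": [{"xyz": [0.15,-0.01,0],"turn": [0,0,0],"gripper": 0},{"xyz": [0.3,-0.02,0],"turn": [0,0,0],"gripper": 0},{"xyz": [0.45,-0.03,0],"turn": [0,0,0],"gripper": 0},{"xyz": [0.6,-0.04,0],"turn": [0,0,0],"gripper": 0},{"xyz": [0.75,-0.04,0],"turn": [0,0,0],"gripper": 0},{"xyz": [0.9,-0.04,0],"turn": [0,0,0],"gripper": 0},{"xyz": [1,-0.04,-0.1],"turn": [0,0,0],"gripper": 0},{"xyz": [1,-0.04,-0.25],"turn": [0,0,0],"gripper": 0}]}}

```text
t: 62.9
tool_pos: [0.6613, 0.2878, 0.1822]
tcp_rot: [[-0.999, 0.042, -0.0], [0.042, 0.999, 0.0], [0.0, 0.0, -1.0]]
force: [0.0, -0.1, -0.3]
gripper_width: 0.0007
```

Run:
```python
import numpy as np
from h import ctrl
s=ctrl.observe(); print(s['tool_pos'],s['force'],s['gripper_width'])
c,q=np.cos(-.04),np.sin(-.04)
def p(t,sr=.100):
    x=.044-sr*np.cos(t)+.010*np.sin(t)+.010*np.sin(t); z=.064+sr*np.sin(t)+.010*np.cos(t)
    return np.array([.5253+c*x,.2932+q*x,z])
for t in np.linspace(1.85,0,25): print(round(t,2),p(t).round(4))
```

```text
[0.6612532  0.28781089 0.1822473 ] [ 0.03065028 -0.06683595 -0.31966791] 0.0006800292888424883
1.85 [0.616  0.2896 0.1574]
1.77 [0.6089 0.2899 0.16  ]
1.7 [0.6016 0.2901 0.162 ]
1.62 [0.594  0.2904 0.1634]
1.54 [0.5863 0.2908 0.1642]
1.46 [0.5785 0.2911 0.1645]
1.39 [0.5707 0.2914 0.1641]
1.31 [0.5629 0.2917 0.1632]
1.23 [0.555  0.292  0.1617]
1.16 [0.5473 0.2923 0.1596]
1.08 [0.5397 0.2926 0.1569]
1.0 [0.5323 0.2929 0.1536]
0.92 [0.5251 0.2932 0.1499]
0.85 [0.5181 0.2935 0.1456]
0.77 [0.5115 0.2938 0.1408]
0.69 [0.5052 0.294  0.1356]
0.62 [0.4993 0.2942 0.13  ]
0.54 [0.4938 0.2945 0.124 ]
0.46 [0.4888 0.2947 0.1176]
0.39 [0.4842 0.2948 0.1109]
0.31 [0.4801 0.295  0.1039]
0.23 [0.4766 0.2951 0.0967]
0.15 [0.4736 0.2953 0.0892]
0.08 [0.4712 0.2954 0.0817]
0.0 [0.4693 0.2954 0.074 ]
```

>>> {"fn": "apply_moves", "kwargs": {"targets": [{"xyz": [0,0,-0.1],"turn": [0,0,0],"gripper": 0},{"xyz": [0,0,-0.2],"turn": [0,0,0],"gripper": 0},{"xyz": [-0.1,0,-0.24],"turn": [0,0,0],"gripper": 0},{"xyz": [-0.2,0.01,-0.24],"turn": [0,0,0],"gripper": 0},{"xyz": [-0.3,0.01,-0.24],"turn": [0,0,0],"gripper": 0},{"xyz": [-0.4,0.015,-0.24],"turn": [0,0,0],"gripper": 0},{"xyz": [-0.5,0.02,-0.23],"turn": [0,0,0],"gripper": 0},{"xyz": [-0.6,0.02,-0.2],"turn": [0,0,0],"gripper": 0}]}}

```text
t: 63.9
tool_pos: [0.6002, 0.29, 0.1635]
tcp_rot: [[-0.999, 0.041, 0.0], [0.041, 0.999, 0.0], [-0.0, 0.0, -1.0]]
force: [1.9, 0.8, -0.2]
gripper_width: 0.0003
```

>>> {"fn": "apply_moves", "kwargs": {"targets": [{"xyz": [-0.07,0.003,0.01],"turn": [0,0,0],"gripper": 0},{"xyz": [-0.15,0.006,0.02],"turn": [0,0,0],"gripper": 0},{"xyz": [-0.23,0.01,0.025],"turn": [0,0,0],"gripper": 0},{"xyz": [-0.31,0.012,0.02],"turn": [0,0,0],"gripper": 0},{"xyz": [-0.38,0.015,0.01],"turn": [0,0,0],"gripper": 0},{"xyz": [-0.46,0.018,0],"turn": [0,0,0],"gripper": 0},{"xyz": [-0.54,0.02,-0.025],"turn": [0,0,0],"gripper": 0},{"xyz": [-0.62,0.025,-0.055],"turn": [0,0,0],"gripper": 0}]}}

```text
t: 64.9
tool_pos: [0.5381, 0.2924, 0.1576]
tcp_rot: [[-0.999, 0.041, 0.0], [0.041, 0.999, 0.0], [-0.0, 0.0, -1.0]]
force: [1.2, -0.7, -1.0]
gripper_width: 0.0
```

Run:
```python
from h import *
s=ctrl.observe(); print(s['tool_pos'],s['force'])
f=grab('scene'); t=f['img']
# is lid edge consistent? dark panel centroid near the case
print(proj(f,(.5253,.2932,.064)))
```

```text
[0.53809897 0.29243619 0.15761792] [ 1.16350363 -0.73068426 -1.00954416]
[376.45397656 166.92107905]
```

>>> {"fn": "apply_moves", "kwargs": {"targets": [{"xyz": [-0.06,0.002,-0.04],"turn": [0,0,0],"gripper": 0},{"xyz": [-0.13,0.005,-0.077],"turn": [0,0,0],"gripper": 0},{"xyz": [-0.2,0.01,-0.12],"turn": [0,0,0],"gripper": 0},{"xyz": [-0.266,0.012,-0.168],"turn": [0,0,0],"gripper": 0},{"xyz": [-0.33,0.015,-0.22],"turn": [0,0,0],"gripper": 0},{"xyz": [-0.39,0.018,-0.276],"turn": [0,0,0],"gripper": 0},{"xyz": [-0.443,0.02,-0.336],"turn": [0,0,0],"gripper": 0},{"xyz": [-0.54,0.024,-0.467],"turn": [0,0,0],"gripper": 0}]}}

```text
t: 65.95
tool_pos: [0.4847, 0.295, 0.1108]
tcp_rot: [[-0.999, 0.042, 0.001], [0.042, 0.999, 0.001], [-0.001, 0.001, -1.0]]
force: [0.4, 1.1, 1.1]
gripper_width: 0.0007
```

>>> {"fn": "apply_moves", "kwargs": {"targets": [{"xyz": [-0.04,0,-0.07],"turn": [0,0,0],"gripper": 0},{"xyz": [-0.076,0.003,-0.142],"turn": [0,0,0],"gripper": 0},{"xyz": [-0.106,0.004,-0.217],"turn": [0,0,0],"gripper": 0},{"xyz": [-0.13,0.005,-0.292],"turn": [0,0,0],"gripper": 0},{"xyz": [-0.15,0.006,-0.35],"turn": [0,0,0],"gripper": 0},{"xyz": [-0.15,0.006,-0.37],"turn": [0,0,0],"gripper": 0},{"xyz": [-0.15,0.006,-0.38],"turn": [0,0,0],"gripper": 0},{"xyz": [-0.15,0.006,-0.38],"turn": [0,0,0],"gripper": 0}]}}

```text
t: 66.95
tool_pos: [0.469, 0.2954, 0.0742]
tcp_rot: [[-0.999, 0.041, -0.0], [0.041, 0.999, -0.001], [0.0, -0.002, -1.0]]
force: [-3.4, -2.9, 10.8]
gripper_width: 0.0005
```

>>> {"fn": "apply_moves", "kwargs": {"targets": [{"xyz": [0,0,-0.02],"turn": [0,0,0],"gripper": 0},{"xyz": [0,0,-0.02],"turn": [0,0,0],"gripper": 0},{"xyz": [0,0,-0.02],"turn": [0,0,0],"gripper": 0},{"xyz": [0,0,-0.02],"turn": [0,0,0],"gripper": 0},{"xyz": [0,0,-0.02],"turn": [0,0,0],"gripper": 0},{"xyz": [0,0,-0.02],"turn": [0,0,0],"gripper": 0},{"xyz": [0,0,-0.02],"turn": [0,0,0],"gripper": 0},{"xyz": [0,0,-0.02],"turn": [0,0,0],"gripper": 0}]}}

```text
t: 67.95
tool_pos: [0.4691, 0.2955, 0.0738]
tcp_rot: [[-0.999, 0.041, 0.001], [0.041, 0.999, -0.003], [-0.001, -0.003, -1.0]]
force: [-6.4, -5.2, 22.1]
gripper_width: 0.0008
```

>>> {"fn": "apply_moves", "kwargs": {"targets": [{"xyz": [0,0,0.1],"turn": [0,0,0],"gripper": 0},{"xyz": [0,0,0.2],"turn": [0,0,0],"gripper": 0},{"xyz": [0,0,0.35],"turn": [0,0,0],"gripper": 0},{"xyz": [0,0,0.5],"turn": [0,0,0],"gripper": 0},{"xyz": [0,0,0.65],"turn": [0,0,0],"gripper": 0},{"xyz": [0,0,0.8],"turn": [0,0,0],"gripper": 0},{"xyz": [0,0,0.9],"turn": [0,0,0],"gripper": 0},{"xyz": [0,0,1],"turn": [0,0,0],"gripper": 0}]}}

```text
t: 68.95
tool_pos: [0.4696, 0.2953, 0.1717]
tcp_rot: [[-0.999, 0.041, -0.0], [0.041, 0.999, -0.0], [0.0, -0.0, -1.0]]
force: [0.2, 0.8, 0.6]
gripper_width: 0.0006
```

>>> {"fn": "apply_moves", "kwargs": {"targets": [{"xyz": [0.12,0.1,0],"turn": [0,0,0],"gripper": 0},{"xyz": [0.25,0.2,0],"turn": [0,0,0],"gripper": 0},{"xyz": [0.38,0.3,0],"turn": [0,0,0],"gripper": 0},{"xyz": [0.5,0.4,0],"turn": [0,0,0],"gripper": 0},{"xyz": [0.62,0.5,0],"turn": [0,0,0],"gripper": 0},{"xyz": [0.75,0.6,0],"turn": [0,0,0],"gripper": 0},{"xyz": [0.88,0.6,0],"turn": [0,0,0],"gripper": 0},{"xyz": [1,0.6,0],"turn": [0,0,0],"gripper": 0}]}}

```text
t: 69.95
tool_pos: [0.5706, 0.3552, 0.1706]
tcp_rot: [[-0.999, 0.041, -0.0], [0.041, 0.999, -0.001], [0.0, -0.001, -1.0]]
force: [-0.5, 1.2, -0.5]
gripper_width: 0.0001
```

Run:
```python
from h import *
w=grab('wrist'); f=grab('scene'); s=w['s']; print(s['t'],s['tool_pos'],s['force'])
save(w,'w12',k=1.25)
# predicted lid/tab corners at th=0 and .06, wrist view
def lid(th,d,h,yy):
    x=.044-d*np.cos(th)+h*np.sin(th); z=.064+d*np.sin(th)+h*np.cos(th); c,q=np.cos(-.04),np.sin(-.04)
    return (.5253+c*x-q*yy,.2932+q*x+c*yy,z)
for th in(0,.06): print(th,[proj(w,lid(th,*a)).round(1).tolist() for a in((.119,.01,.011),(.119,.01,-.011),(.088,.01,.05),(.088,.01,-.05))])
```

```text
69.95 [0.57061376 0.35517915 0.17059163] [-0.48532855  1.1545454  -0.5253626 ]
0 [[254.4, 61.6], [229.2, 63.4], [301.1, 96.4], [188.0, 102.3]]
0.06 [[252.6, 61.4], [226.8, 63.3], [300.7, 97.2], [185.7, 103.2]]
```

```bash
python3 -c "
from h import *
print(ctrl.finish_job())"
```

```text
the job is handed in; nothing more can be done
None
```

I carried out the whole job and handed it in at about 70 s of the 144 s allowed. The hand-in gives no verdict. My checks agree with the targets, except that the lid closing and the eyepiece inside it were checked by force and position only.

- **Eyepiece and case:** I lowered the eyepiece roughly centred in the case, let go of it there at floor height, and swung the lid shut. Pressed at 11 N and then 22 N, the tab held at z ≈ 0.074 m, the shut height. The 16-picture limit was used up, so I have no picture of the shut lid or of the eyepiece after release.
- **Tip-cleaner pot:** By the top camera it stands at (0.475, −0.118), about 0.138 m from both the holder and the stand. It is within about 1 cm of the line through the holder.
- **Flux bottle:** By the top camera it stands about 93 mm behind the holder's centre and 1 mm off its middle. One oblique wrist view put it about 1 cm off in y. I trusted the top view and the recorded release point, which agree with each other.
- **Small reel:** It lies flat on the big reel, and I estimate it is within 3 to 5 mm of centre.

The purple reel look-alike and the white jar were left alone, and the arm was clear of everything at hand-in.

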